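Fit the drip bracket and hang the beaker to drain

TASK

Hook the white drip bracket into the two slots of the slotted upright, and press it down until it is fully home and the spring catch pin has snapped out over it. Then hang the rinsed beaker mouth-down on the bracket's slanting peg, fully home, and let go; leave the lidded cup and the carton where they are.

Things in the scene. Friction and masses are not known exactly. Their poses are not given: they have to be found in the camera images.
- upright: Aluminium slotted upright, U-channel column 44 mm wide, 270 high, 4 thick, fixed on a grey base plate 100 x 110 x 10 mm (35 mm of it ahead of the face). Origin: on the column's front face, middle line, at worktop level. x points into the column (front face is x = 0, looking to -x), z up. A gripper holding the bracket at the face must lean 30 to 40 degrees away from the column, which rises above it.
- slot_low (a point): Centre of the lower slot in the upright's front face, 95 mm above the worktop. Both slots are 20 mm wide and 34 mm high (this one z = 78 to 112 mm); upright's axes.
- slot_high (a point): Centre of the upper slot, 143 mm above the worktop (z = 126 to 160 mm).
- catch_pin (a joint): Spring catch pin, 10 mm across, in the upright's face at z = 176.5 mm: 0 = fully out (6 mm proud), grows as pushed in, at most 0.008 m; 2 N to start, 3.5 N when flush. The bracket's back plate pushes it in, and it snaps out over the plate's top edge when the bracket is fully home. Pushing the bracket down past it takes some newtons.
- bracket_grip (a point): Centre of the grip block (24 x 36 x 28 mm in x, y, z) at the top of the loose white drip bracket (0.27 kg), which starts standing on its tray. Axes: x to the bracket's back (hooks), z up. The back plate's rear face is 35 mm behind this point, the underside 104 mm below. Block's back is 17 mm clear of the plate, joined by a 16 mm wide arm. Fully home: about 164 mm up, with 3 mm play.
- bracket_foot (a point): Bracket's underside, on the rear face of its back plate (44 mm wide, 6 thick, 110 high); bracket's axes. The tray, 68 mm wide and 14 high, reaches from 4 to 116 mm ahead of it. Worktop height: 74 to 84 mm when the hooks enter the slots (best 79), then straight down, plate against the upright's face, to 60 mm when fully home.
- hook_low (a point): Neck underside of the lower of the bracket's two steel hooks, on the rear face, 18 mm above the underside (upper one: 66 mm). Each is 14 mm wide: a neck 10 mm high, 7.5 mm long, then a tongue 5 mm thick that hangs 14 mm below the neck's underside. They stand 12.5 mm out of the rear face. Home, the necks rest on the slots' lower edges.
- peg_tip (a point): Middle of the top of the grey draining peg fixed on the bracket's tray. z is the peg's axis, up along it: 30 degrees from vertical, leaning forward (bracket's -x, away from the upright). The tip is 99 mm ahead of the rear face and 89 mm above the underside. Peg 98 mm long, head 36 mm across at the tip, conical collar 40 mm across, 42 mm from its foot.
- beaker_mid (a point): Centre, half-way up, of the loose white beaker standing mouth-down: 70 mm high, 54 mm across at the closed end (top) growing to 60 mm and a 63 mm lip at the mouth, wall 3 mm, 0.06 kg. z points from the mouth to the closed end.
- beaker_floor (a point): Centre of the beaker's inner floor, 31 mm from its mid point towards the closed end (4 mm thick). Hung fully home it rests on the peg's tip, within about 8 mm sideways; the tilt may differ a few degrees from the peg's.
- lidded_cup: Bystander: specimen cup with a red screw lid, 62 mm across, 72 mm high; origin under its centre.
- carton: Bystander: small carton, 55 x 86 x 48 mm; origin under its centre.
- centrifuge (a point): Obstacle: foot centre of the white bench centrifuge, fixed and always here, between the work places. Its housing reaches about 90 mm either way in x and y and is 100 mm high; its open lid stands over the far half (from the centre to 95 mm beyond in x) up to 235 mm. Pass in front of it (nearer the robot) or over it. Its axes are the world's.
There are look-alikes about, which are no part of the job. What is shaped like the part that bears beaker_mid but green is not meant.

How it is judged:
On the way:
1. the bracket hangs in the slots, pressed fully down, with the catch pin out over it, before the beaker is hung (z of bracket_grip in the frame of upright between 0.158 and 0.168 m and x of bracket_grip in the frame of upright between -0.044 and -0.028 m and y of bracket_grip in the frame of upright between -0.007 and 0.007 m and angle between the z axis of bracket_grip and the z axis of upright, either way round below 0.12 rad and value of joint catch_pin below 0.002 m and distance between beaker_floor and peg_tip above 0.05 m), for 0.2 s.
At the end, for the whole second after the job is handed in: The bracket hangs in both slots, fully down (grip block 158 to 168 mm high), back plate within 9 mm of the face, upright within 0.12 rad, catch pin out (pushed in under 2 mm); the beaker's inner floor is within 15 mm of the peg's tip, 6 mm along the peg, its axis within 0.25 rad of the peg's (z of bracket_grip in the frame of upright between 0.158 and 0.168 m and x of bracket_grip in the frame of upright between -0.044 and -0.028 m and y of bracket_grip in the frame of upright between -0.007 and 0.007 m and angle between the z axis of bracket_grip and the z axis of upright, either way round below 0.12 rad and value of joint catch_pin below 0.002 m and distance between beaker_floor and peg_tip below 0.015 m and z of beaker_floor in the frame of peg_tip below 0.006 m and angle between the z axis of beaker_mid and the z axis of peg_tip, either way round below 0.25 rad); the robot touches nothing.
It fails at once if the lidded cup is pushed more than 30 mm or tipped (distance of lidded_cup from where it was at the start of the episode above 0.03 m or angle between lidded_cup's own z axis and vertical above 0.4 rad).
It fails at once if the carton is pushed more than 30 mm (distance of carton from where it was at the start of the episode above 0.03 m).
It also fails if it takes over 54 s, if anything falls off the work surface, if the arm or the gripper's body presses on something with over 40 N, if the wrist force passes 120 N, or if a joint passes its speed limit or range.

ROBOT

A 6-joint arm with a two-finger parallel gripper is mounted at the origin on a cart in front of the work surface, level with it; the furniture and walls round the work are solid. World frame = base frame: x ahead of the robot, y to its left, z up, the work surface at z = 0. Lengths are in m, angles in rad, forces in N, time in s.
With the tool pointing down it reaches from about 0.275 to 0.775 m from the base axis. Payload 14.6 kg.
Tool frame: the origin (TCP) lies midway between the tips of the shut fingers; the grasp point (between the pads) lies 19 mm behind it; z points along the fingers, y is the direction in which the jaws open and shut (so a half turn about z gives the same grasp; the last joint's range is limited). The gripper opens to 85 mm and grips with 20 to 120 N. Pads are 22 mm wide; open, the fingers measure 114 mm over their backs; the gripper's body (76 mm by 85 mm) begins 54 mm behind the grasp point. The pads swing forward as they close: fully open they stand 13 mm farther back than shut.
Start: joints at [1.017, 0.263, -0.048, 1.259, 0, 1.415], TCP at [0.204, 0.484, 0.231] pointing down, gripper open.
Joint ranges: [-2.65, 2.65], [-0.89, 1.7], [-1.18, 1.37], [-2.13, 2.11], [-1.35, 1.29], [-3.14, 3.14]. Speed limits (rad/s): [1.89, 1.89, 2.57, 2.79, 3.14, 3.14].

INTERFACE

Orientations are given as [roll, pitch, yaw] about the fixed x, y, z axes, in that order (R = Rz(yaw) Ry(pitch) Rx(roll)).
In Python, from station import r gives the robot as it stands.
- The arm moves only by the tool move_arm, never from a script. Its argument "steps" is a list of rows, each a list of 3 entries, a list of its own where there are three numbers: the shift along the tool's x, y, z in mm, then the turn about the tool's z in rad, then the closure, from 0 (fully open) to 1 (shut). A call has exactly 10 rows; each row is the pose to reach, as a shift and turn from the pose commanded when the call began, along the tool's axes at that moment; what a row does not reach only later rows make up. A row lasts 1/10 s, in which the tool goes at most 50 mm and 8.59 degrees, less where a joint would pass 70% of its speed; a pose out of reach is approached as far as the arm can. A call with a gripper value outside its range is refused whole. The fingers move at their own pace and stop on an object; "force" is the grip in N (left out, the last holds). Time passes only in rows, so rows that repeat a pose let the fingers close, or fill a call up. It gives the time, the measured TCP pose, the force and the opening at its end, in the units of the state.
- r.get_state(): the state, without advancing time (a new reading comes with each control period).
- r.camera(name): name is "scene" or "top"; returns a dict with "frame" (384x512x3 uint8, red, green, blue), "fov_y" (degrees; the focal length in pixels is half the picture's height over the tangent of half this angle, whatever the lens; pixels are square), "cx", "cy" (the principal point, pixels), "R" (3x3) and "t" (3): a world point X has camera coordinates R X + t. Camera axes: x right, y down, z forward; pixel columns grow to the right and rows downward; lengths in m; the calibration is good to about 2 mm. A picture is of the moment at which its call begins. There is no depth.
- r.job_done(): hands the job in, once; it reports no verdict.
Trained networks look in a picture, given as the dict that the camera call returned (one of the last four; its "shot" number tells which), for a name from the list of things; names that differ only in an ending like _2 or _b are one class to them, and where a whole thing is asked for, a point or a joint stands for the part that bears it (a point fixed in the world has none). Each returns a list of dicts, best first, with "score" (0 to 1); they miss things now and then, are a little off and sometimes report something else, mostly with a low value. They report only what shows in the picture. A call takes as long as a camera call. They do not tell look-alikes from the thing itself.
- r.search_frame(thing, picture): "extent" ([left, top, right, bottom] in pixels, round what is visible of it).
- r.place_of(thing, picture): "uv" ([column, row] in pixels: a listed point, or the origin of a listed thing).
The state is a dict: "t": time; "qpos": joint angles; "joint_vel": joint speeds; "joint_efforts": joint torques, N m; "eef_pos": TCP position; "orientation": TCP orientation; "wrist_force": force on the tool from outside, world axes, zero at the start; "moment": the same for the moment, N m; "gripper_width": finger opening in m.
Only numpy, scipy, OpenCV 4.12 (cv2) and the standard library are available. Lean on these libraries where they do the work, as an engineer would, in place of code of your own. Each camera call takes 0.05 s, during which the arm holds its last target.

## Working session

There is one attempt and no reset: what is moved stays moved. The work goes in short steps, Python scripts to look and compute and a tool call to move; the robot and the scene stay as the last step left them, time stands still between calls to the robot, and variables do not carry over. Pictures are saved under pics/ and viewed, and the job is handed in when it is done.

Besides the shell and the picture viewer there is one more tool, called after "Call:" as name(argument=value, ...), one argument or row to a line, values as JSON. move_arm: Moves the arm, as the interface text tells. Its arguments: {"type":"object","properties":{"steps":{"type":"array","items":{"type":"array"}},"force":{"type":"number"}},"required":["steps"]}

```bash
ls -la; mkdir -p pics; python3 - <<'E'
from station import r
import cv2,numpy as np
s=r.get_state(); print(s)
for n in ("scene","top"):
    c=r.camera(n); print(n,c["fov_y"],c["cx"],c["cy"],np.round(c["R"],4).tolist(),np.round(c["t"],4).tolist(),c.get("shot"))
    cv2.imwrite(f"pics/{n}0.png",c["frame"][:,:,::-1])
    for th in ["upright","slot_low","slot_high","bracket_grip","bracket_foot","hook_low","peg_tip","beaker_mid","lidded_cup","carton","catch_pin","centrifuge"]:
        try:
            print(th,[(np.round(d["uv"],1).tolist(),round(d["score"],2)) for d in r.place_of(th,c)][:4],[(np.round(d["extent"]).tolist(),round(d["score"],2)) for d in r.search_frame(th,c)][:4])
        except Exception as e: print(th,e)
print(r.get_state()["t"])
E
```

```text
total 12
drwxr-xr-x  3 agent agent 4096 Dec  7 14:58 .
drwxr-xr-x 23 root  root  4096 Dec  7 14:58 ..
drwxr-xr-x  2 agent agent 4096 Dec  7 14:58 pics
{'t': 0.0, 'qpos': array([ 1.01670369e+00,  2.63524500e-01, -4.89675839e-02,  1.25939359e+00,
        3.93083624e-06,  1.41550663e+00]), 'joint_vel': array([-2.46153546e-04, -3.58597985e-05,  7.97649599e-04, -7.65362351e-04,
       -3.05273855e-04, -1.89723308e-03]), 'joint_efforts': array([-1.53461820e-03, -6.37608933e+01,  3.84567726e+01,  1.36587783e-02,
       -9.19374315e-05, -1.96560131e-05]), 'eef_pos': array([0.2037116 , 0.48355494, 0.23081303]), 'orientation': array([-3.14051702e+00, -1.72368869e-04,  2.74278962e+00]), 'wrist_force': array([ 0.7725985 ,  1.13042275, -0.21720259]), 'moment': array([ 0.02564532, -0.02561981, -0.0098988 ]), 'gripper_width': 0.08547816774517021}
scene 44.5016489714372 247.31948515047637 186.00976905653718 [[0.7406, -0.6719, 0.0126], [-0.3787, -0.4327, -0.8182], [0.5551, 0.6011, -0.5749]] [-0.3608, 0.3066, 1.0066] 1
upright [([263.0, 177.2], 0.87), ([216.0, 188.9], 0.46)] [([245.0, 95.0, 286.0, 187
[... 1808 characters left out ...]
], 0.94)]
peg_tip [([221.5, 235.5], 0.91)] [([214.0, 218.0, 233.0, 237.0], 0.87)]
beaker_mid [([338.3, 239.6], 0.76), ([361.2, 195.0], 0.69)] [([322.0, 230.0, 356.0, 254.0], 0.81), ([350.0, 183.0, 382.0, 209.0], 0.63)]
lidded_cup [([168.5, 202.1], 0.56)] [([148.0, 186.0, 180.0, 211.0], 0.57)]
carton [([184.9, 252.2], 0.69), ([166.3, 202.1], 0.47)] [([162.0, 237.0, 204.0, 270.0], 0.85)]
catch_pin it knows: beaker_floor, beaker_mid, bracket_foot, bracket_grip, carton, centrifuge, hook_low, lidded_cup, peg_tip, slot_high, slot_low, upright
centrifuge it knows: beaker_floor, beaker_mid, bracket_foot, bracket_grip, carton, catch_pin, hook_low, lidded_cup, peg_tip, slot_high, slot_low, upright
2.2
```

View pictures.

```bash
python3 - <<'E'
import cv2
for n in("scene0","top0"):
    im=cv2.imread(f"pics/{n}.png"); cv2.imwrite(f"pics/{n}b.png",cv2.resize(im,(768,576),interpolation=cv2.INTER_CUBIC))
im=cv2.imread("pics/top0.png")[50:280,130:400]; cv2.imwrite("pics/top0c.png",cv2.resize(im,(702,598),interpolation=cv2.INTER_CUBIC))
im=cv2.imread("pics/scene0.png")[80:310,130:400]; cv2.imwrite("pics/scene0c.png",cv2.resize(im,(702,598),interpolation=cv2.INTER_CUBIC))
E
```

```text
(no output)
```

View pics/scene0b.png

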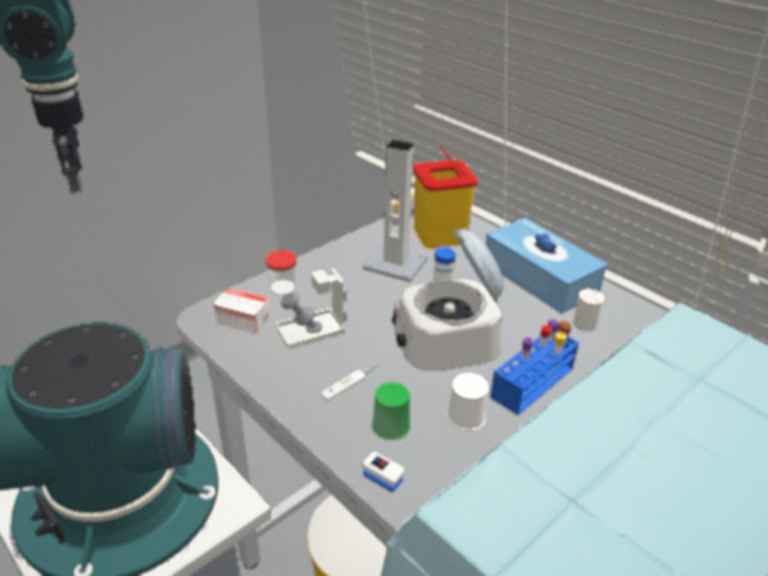

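View pics/top0c.png

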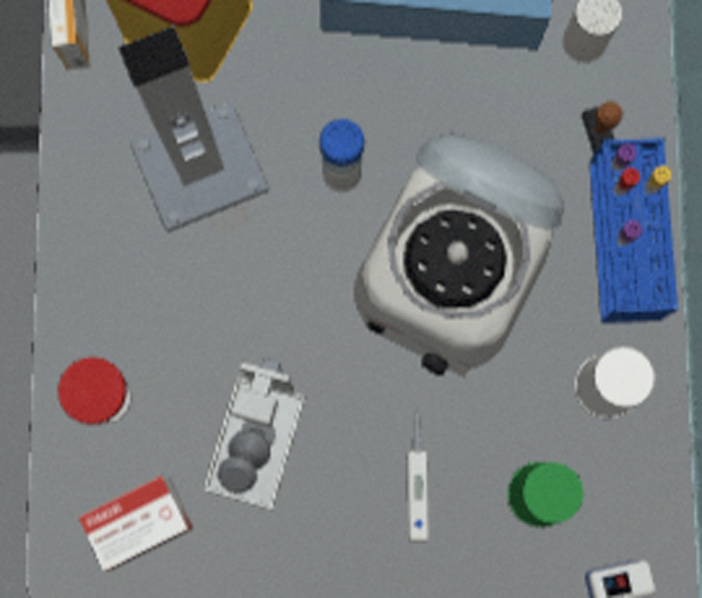

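View pics/scene0c.png

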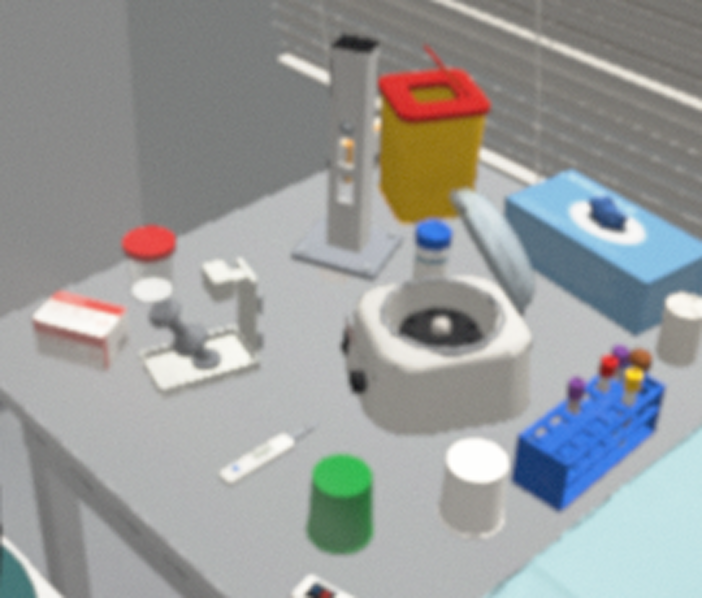

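```bash
cat > h.py <<'E'
import numpy as np, cv2, pickle
from scipy.optimize import least_squares
from scipy.spatial.transform import Rotation as Ro
def proj(c,X):
    X=np.atleast_2d(X); f=192/np.tan(np.radians(c["fov_y"])/2)
    Y=X@np.array(c["R"]).T+np.array(c["t"])
    return np.c_[c["cx"]+f*Y[:,0]/Y[:,2], c["cy"]+f*Y[:,1]/Y[:,2]]
def T(p,P):  # p=(x,y,yaw) planar pose(z=0 or p[3])
    P=np.atleast_2d(np.array(P,float)); c,s=np.cos(p[2]),np.sin(p[2]); z=p[3] if len(p)>3 else 0
    return np.c_[p[0]+c*P[:,0]-s*P[:,1], p[1]+s*P[:,0]+c*P[:,1], P[:,2]+z]
def box(x0,x1,y0,y1,z0,z1):
    V=[(x,y,z) for x in(x0,x1) for y in(y0,y1) for z in(z0,z1)]
    E=[(a,b) for a in range(8) for b in range(a) if bin(a^b).count('1')==1]
    return [(V[a],V[b]) for a,b in E]
# models, mm->m ; bracket frame: foot (underside, rear face), x back
def sc(L): return [(np.array(a)/1000,np.array(b)/1000) for a,b in L]
def circ(c,ax,rad,n=24):
    ax=np.array(ax)/np.linalg.norm(ax); u=np.cross(ax,[0,1,0]); u/=np.linalg.norm(u); v=np.cross(ax,u)
    P=[np.array(c)+rad*(np.cos(t)*u+np.sin(t)*v) for t in np.linspace(0,2*np.pi,n+1)]
    return list(zip(P[:-1],P[1:]))
pa=np.array([-.5,0,np.cos(np.pi/6)])
tip=np.array([-99,0,89.])
BR=sc(box(-6,0,-22,22,0,110)+box(-116,-4,-34,34,0,14)+box(-47,-23,-18,18,90,118)+circ(tip,pa,18)+circ(tip-56*pa,pa,20))
UP=sc(box(0,44,-22,22,0,270)+box(-35,75,-50,50,0,10)+box(0,0,-10,10,78,112)+box(0,0,-10,10,126,160))
def draw(im,c,p,L,k,off,col=(0,0,255)):
    for a,b in L:
        q=(proj(c,T(p,[a,b]))-off+.5)*k-.5
        cv2.line(im,tuple(int(v*16) for v in q[0]),tuple(int(v*16) for v in q[1]),col,1,cv2.LINE_AA,4)
def crop(im,x0,y0,w,h,k): return cv2.resize(im[y0:y0+h,x0:x0+w],(w*k,h*k),interpolation=cv2.INTER_CUBIC)
def stack(cs):
    c=dict(cs[0]); c["frame"]=np.mean([x["frame"].astype(float) for x in cs],0).astype(np.uint8); return c
E
python3 - <<'E'
from station import r
from h import *
S=stack([r.camera("scene") for _ in range(3)]);Tp=stack([r.camera("top") for _ in range(3)])
pickle.dump((S,Tp),open("c0.pkl","wb"))
def fit(pts,p0):
    f=lambda p: np.concatenate([(proj(c,T(p,[X]))[0]-uv) for c,X,uv in pts])
    s=least_squares(f,p0,loss='soft_l1',f_scale=1.5); print(np.round(s.x,4),np.round(s.fun,1)); return s.x
m=1e-3
b=fit([(S,(-35*m,0,104*m),(215.1,186.3)),(S,(0,0,0),(227.1,211.6)),(S,(0,0,18*m),(226.2,209.8)),(S,tip*m,(190.6,198.4)),
 (Tp,(-35*m,0,104*m),(227.2,201.9)),(Tp,(0,0,18*m),(233.8,196.3)),(Tp,tip*m,(221.5,235.5))],[.55,.1,0.2])
u=fit([(S,(0,0,0),(263,177.2)),(S,(0,0,.095),(262.5,152.5)),(S,(0,0,.143),(261.5,137.7)),(Tp,(0,0,0),(207,120.8)),(Tp,(0,0,.095),(206.3,110.5)),(Tp,(0,0,.143),(202.9,99.7)),
 (Tp,(-.035,.05,.01),(130+131/2.6,50+147/2.6)) if 0 else (Tp,(-.035,.05,.01),(130+165/2.6,50+229/2.6)),(Tp,(-.035,-.05,.01),(130+267/2.6,50+186/2.6)),(Tp,(.075,.05,.01),(130+131/2.6,50+147/2.6))],[.7,.1,0.3])
np.save("b.npy",b);np.save("u.npy",u)
for c,n in((S,"s"),(Tp,"t")):
  for p,L,nm,(x0,y0,w,h) in ((b,BR,"b",((180,175,60,60) if n=="s" else (200,180,60,70))),(u,UP,"u",((230,85,70,110) if n=="s" else (165,50,80,100)))):
    k=min(780//w,590//h)
    im=crop(c["frame"][:,:,::-1],x0,y0,w,h,k); a=im.copy(); draw(im,c,p,L,k,np.array([x0,y0])); 
    cv2.imwrite(f"pics/{nm}{n}.png",im); cv2.imwrite(f"pics/{nm}{n}_raw.png",a)
E
```

```text
[ 0.4926  0.0945 -0.2382] [-0.8  1.  -0.7  2.2  0.1 -1.   2.  -0.1  0.2  3.9 -0.3 -0.6 -0.3 -2. ]
[0.6927 0.1586 0.4568] [-1.3  1.1  0.2  0.1  1.7  1.1  2.4 -0.6 -1.7 -2.2 -1.   1.7  3.7  1.3
 -0.3  0.8 -1.4 -4.2]
```

```bash
python3 - <<'E'
import cv2,numpy as np
for n in "bu":
    L=[cv2.imread(f"pics/{n}{v}.png") for v in "st"]
    h=min(i.shape[0] for i in L); L=[cv2.resize(i,(int(i.shape[1]*h/i.shape[0]),h)) for i in L]
    o=np.hstack(L); k=min(800/o.shape[1],600/o.shape[0],1); cv2.imwrite(f"pics/{n}both.png",cv2.resize(o,None,fx=k,fy=k,interpolation=cv2.INTER_AREA))
E
```

```text
(no output)
```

View pics/bs.png

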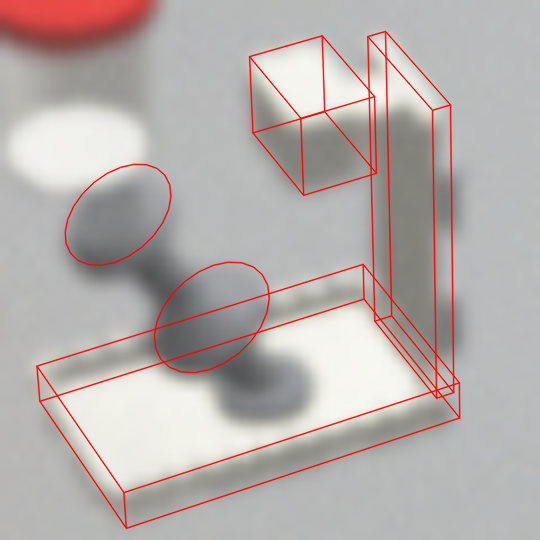

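View pics/bt.png

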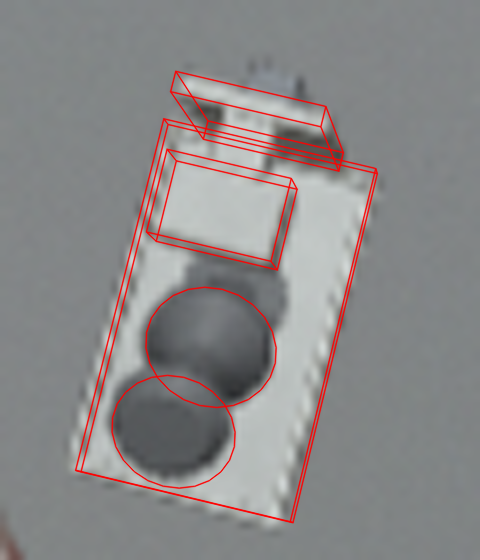

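View pics/us.png

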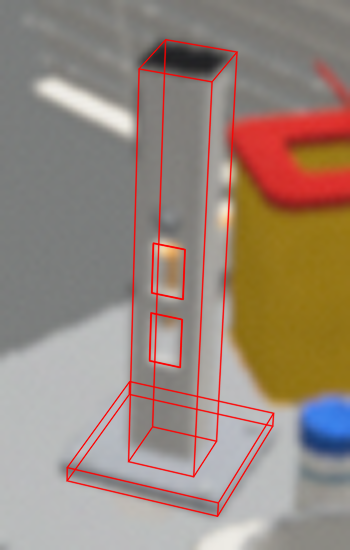

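View pics/ut.png

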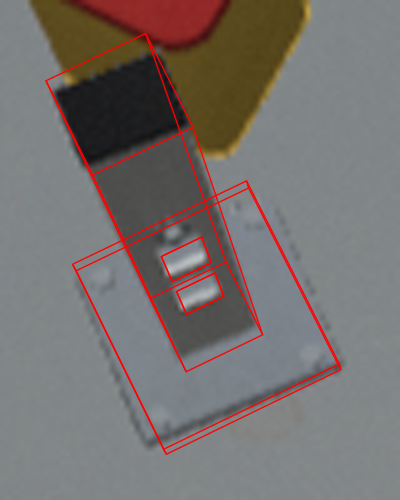

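```bash
cat > icp.py <<'E'
from h import *
from scipy.ndimage import map_coordinates, gaussian_filter
def edgefit(items,p0,free=(0,1,2),R=5,iters=25,sig=.7,verbose=1,pri=None):
    # items: list of (cam, edges[(a,b)])
    G=[]
    for c,E in items:
        g=c["frame"].astype(float)
        G.append([gaussian_filter(g[:,:,i],sig) for i in range(3)])
    p=np.array(p0,float)
    for it in range(iters):
        r_=max(R*(1-it/15),1.5); 
        obs=[]
        for (c,E),g in zip(items,G):
            for ei,(a,b) in enumerate(E):
                n=max(6,int(np.linalg.norm(np.diff(proj(c,T(p,[a,b])),axis=0))))
                ts=np.linspace(.12,.88,n); P=np.array([a+(b-a)*t for t in ts])
                q=proj(c,T(p,P)); d=q[-1]-q[0]; d/=np.linalg.norm(d); nrm=np.array([-d[1],d[0]])
                s=np.arange(-r_-1,r_+1.01,.25)
                prof=[]
                pts=q[:,None,:]+s[None,:,None]*nrm
                v=np.stack([map_coordinates(gi,[pts[...,1],pts[...,0]],order=1) for gi in g],-1)
                gr=np.linalg.norm(np.gradient(v,axis=1),axis=-1)
                # average along edge in windows
                gm=np.stack([np.convolve(gr[:,j],np.ones(3)/3,'same') for j in range(gr.shape[1])],1)[:,2:-2]
                ss=s[2:-2]; k=gm.argmax(1)
                for i in range(n):
                    if gm[i,k[i]]>1.5 : obs.append((c,P[i],nrm,q[i]@nrm+ss[k[i]],ei))
        def f(x):
            pp=p.copy(); pp[list(free)]=x
            res=[]
            for c in {id(o[0]):o[0] for o in obs}.values():
                oo=[o for o in obs if o[0] is c]
                Q=proj(c,T(pp,np.array([o[1] for o in oo])))
                res.append((Q*np.array([o[2] for o in oo])).sum(1)-np.array([o[3] for o in oo]))
            return np.concatenate(res)
        s_=least_squares(f,p[list(free)],loss='soft_l1',f_scale=.5); 
        dp=np.abs(s_.x-p[list(free)]).max(); p[list(free)]=s_.x
    if verbose:
        print("pose",np.round(p,4),"n",len(obs),"rms",np.sqrt(np.mean(f(s_.x)**2)).round(2))
        for (c,E) in items:
            for ei in range(len(E)):
                oo=[o for o in obs if o[0] is c and o[4]==ei]
                if oo: 
                    Q=proj(c,T(p,np.array([o[1] for o in oo]))); print(ei,len(oo),np.median((Q*np.array([o[2] for o in oo])).sum(1)-np.array([o[3] for o in oo])).round(2),end=' | ')
            print()
    return p
m=1e-3
def E(*L): return [(np.array(a)*m,np.array(b)*m) for a,b in L]
# bracket edges
bT=E(((-116,34,14),(-4,34,14)),((-116,34,14),(-116,-34,14)),((-116,-34,14),(-4,-34,14)),((0,22,110),(0,-22,110)),((-6,22,110),(-6,12,110)),((-6,-22,110),(-6,-12,110)),
     ((-47,-18,118),(-47,18,118)),((-47,18,118),(-23,18,118)),((-23,-18,118),(-23,-9,118)))
bS=E(((-116,34,14),(-116,-34,14)),((-116,-34,0),(-4,-34,0)),((-47,18,118),(-47,-18,118)),((-47,18,118),(-23,18,118)),((-6,-22,110),(-6,-22,16)),((0,-22,110),(0,-22,0)),((0,22,110),(0,-22,110)),((-47,-18,90),(-23,-18,90)))
uT=E(((-35,-50,10),(-35,50,10)),((-35,50,10),(75,50,10)),((-35,-50,10),(75,-50,10)),((0,22,10),(0,-22,10)),((0,22,20),(0,22,265)),((0,-22,20),(0,-22,265)),((0,22,270),(0,-22,270)))
uS=E(((-35,-50,0),(-35,50,0)),((-35,50,10),(75,50,10)),((-35,-50,0),(75,-50,0)),((0,22,10),(0,-22,10)),((0,22,20),(0,22,265)),((0,-22,12),(0,-22,265)),((0,22,270),(0,-22,270)))
E
python3 - <<'E'
from icp import *
S,Tp=pickle.load(open("c0.pkl","rb")); b=np.load("b.npy");u=np.load("u.npy"); u[2]=.39
print("both");B=edgefit([(Tp,bT),(S,bS)],b); U=edgefit([(Tp,uT),(S,uS)],u)
print("top");edgefit([(Tp,bT)],B); edgefit([(Tp,uT)],U)
print("scene");edgefit([(S,bS)],B); edgefit([(S,uS)],U)
print("z");edgefit([(Tp,bT),(S,bS)],list(B)+[0],(0,1,2,3)); edgefit([(Tp,uT),(S,uS)],list(U)+[0],(0,1,2,3))
np.save("B.npy",B);np.save("U.npy",U)
for c,n in((S,"s"),(Tp,"t")):
  for p,L,nm,(x0,y0,w,h) in ((B,BR,"b",((180,175,60,60) if n=="s" else (200,180,60,70))),(U,UP,"u",((230,85,70,110) if n=="s" else (165,50,80,100)))):
    k=min(780//w,590//h)
    im=crop(c["frame"][:,:,::-1],x0,y0,w,h,k); draw(im,c,p,L,k,np.array([x0,y0])); 
    cv2.imwrite(f"pics/{nm}{n}1.png",im)
E
```

```text
both
pose [ 0.4918  0.0927 -0.2907] n 326 rms 1.15
0 45 -0.22 | 1 27 -0.23 | 2 45 0.03 | 3 19 -0.46 | 4 6 -0.2 | 5 6 0.48 | 6 15 -0.28 | 7 10 0.1 | 8 6 -1.64 | 
0 16 -0.97 | 1 39 2.0 | 2 8 -0.98 | 3 8 -0.26 | 4 27 1.27 | 5 31 0.78 | 6 10 -0.23 | 7 8 0.49 | 
pose [0.6935 0.1604 0.3725] n 445 rms 0.84
0 39 0.74 | 1 40 0.97 | 2 30 -1.01 | 3 17 0.52 | 4 40 -0.0 | 5 40 0.0 | 6 22 0.51 | 
0 30 -0.0 | 1 12 -1.99 | 2 22 -1.39 | 3 13 0.01 | 4 52 0.24 | 5 74 0.26 | 6 14 0.5 | 
top
pose [ 0.4916  0.0923 -0.2928] n 179 rms 0.9
0 45 -0.0 | 1 27 -0.25 | 2 45 0.25 | 3 19 -0.25 | 4 6 -0.25 | 5 6 0.25 | 6 15 -0.5 | 7 10 -0.63 | 8 6 -1.63 | 
pose [0.6936 0.1604 0.4368] n 227 rms 0.95
0 39 0.77 | 1 41 1.52 | 2 28 -1.49 | 3 17 0.48 | 4 40 -0.25 | 5 40 -0.0 | 6 22 0.47 | 
scene
pose [ 0.4965  0.0952 -0.3755] n 144 rms 1.32
0 13 -1.76 | 1 39 0.77 | 2 8 -1.99 | 3 8 -1.99 | 4 27 1.24 | 5 31 0.74 | 6 10 -1.62 | 7 8 -1.12 | 
pose [0.7008 0.147  0.522 ] n 203 rms 1.12
0 31 0.48 | 1 13 -1.21 | 2 19 1.53 | 3 10 0.0 | 4 41 0.5 | 5 74 -0.27 | 6 15 0.75 | 
z
pose [ 0.491   0.0915 -0.2997  0.0067] n 328 rms 1.13
0 45 -0.26 | 1 27 -0.03 | 2 45 0.27 | 3 19 -0.55 | 4 6 -0.32 | 5 6 0.29 | 6 16 -0.45 | 7 10 -0.7 | 8 6 -1.46 | 
0 16 -1.52 | 1 39 1.29 | 2 8 -1.77 | 3 8 -1.95 | 4 27 1.2 | 5 32 -0.05 | 6 10 -1.28 | 7 8 -1.45 | 
pose [6.934e-01 1.603e-01 3.712e-01 2.000e-04] n 445 rms 0.84
0 39 0.74 | 1 40 0.97 | 2 30 -1.02 | 3 17 0.51 | 4 40 -0.01 | 5 40 -0.01 | 6 22 0.51 | 
0 30 -0.0 | 1 12 -1.99 | 2 22 -1.52 | 3 13 0.01 | 4 52 0.24 | 5 74 0.25 | 6 14 0.51 |
```

View pics/bs1.png

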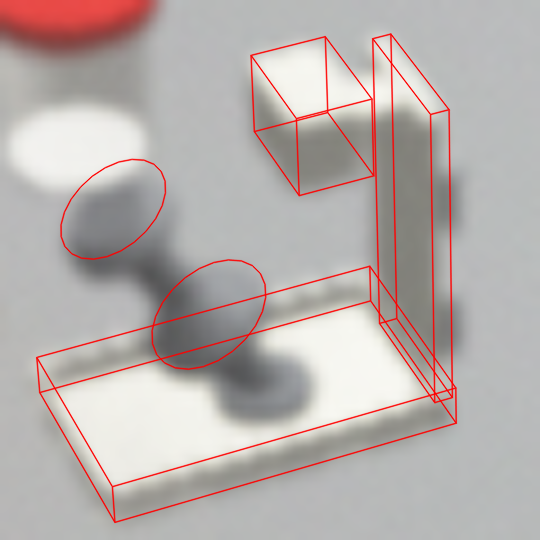

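View pics/bt1.png

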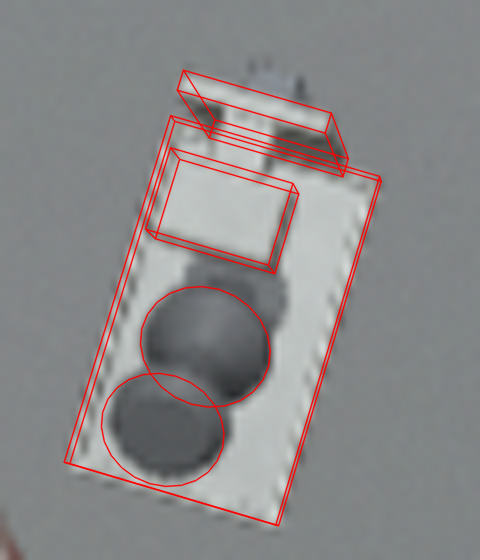

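View pics/us1.png

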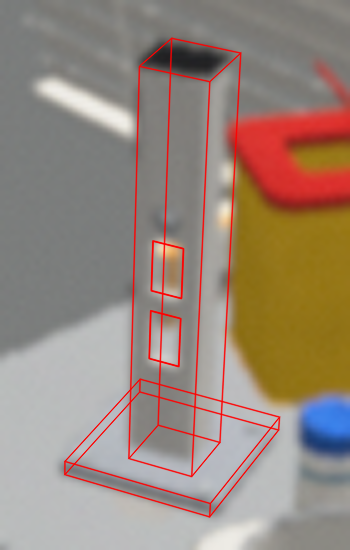

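View pics/ut1.png

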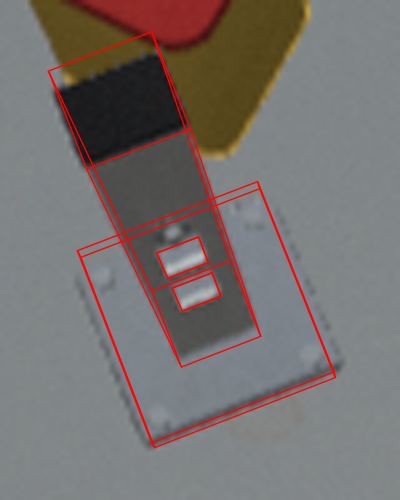

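```bash
python3 - <<'E'
from h import *
S,Tp=pickle.load(open("c0.pkl","rb"))
def grid(im,x0,y0,w,h,k,st):
    for x in range(x0,x0+w,st):
        cv2.line(im,(int((x-x0+.5)*k),0),(int((x-x0+.5)*k),h*k),(0,160,0),1); cv2.putText(im,str(x),(int((x-x0+.5)*k)+1,8),0,.3,(0,0,255),1)
    for y in range(y0,y0+h,st):
        cv2.line(im,(0,int((y-y0+.5)*k)),(w*k,int((y-y0+.5)*k)),(0,160,0),1); cv2.putText(im,str(y),(0,int((y-y0+.5)*k)-1),0,.3,(0,0,255),1)
    return im
for c,n,(x0,y0,w,h),k in((S,"gs",(180,177,58,58),10),(Tp,"gt",(200,184,54,62),9)):
    im=crop(c["frame"][:,:,::-1],x0,y0,w,h,k); im=np.clip(im.astype(float)*1.1,0,255).astype(np.uint8)
    cv2.imwrite(f"pics/{n}.png",grid(im,x0,y0,w,h,k,5))
E
```

```text
(no output)
```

View pics/gs.png

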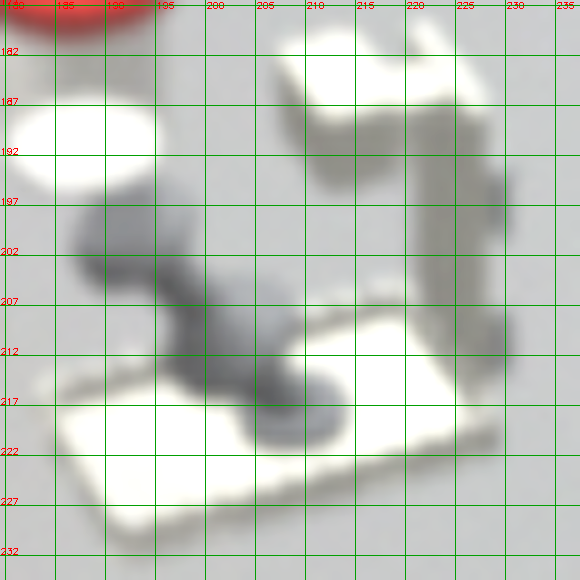

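View pics/gt.png

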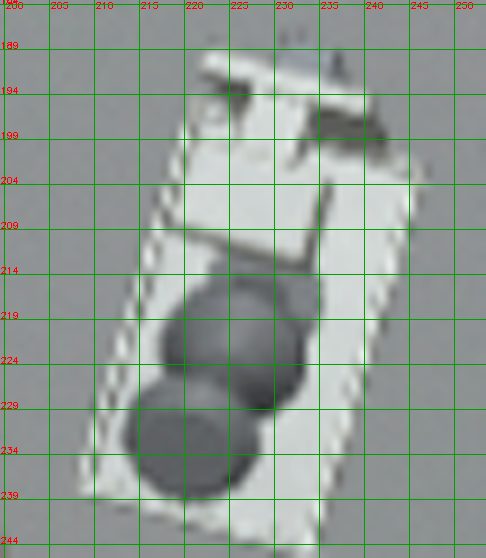

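```bash
python3 - <<'E'
from icp import *
S,Tp=pickle.load(open("c0.pkl","rb"))
pk=[("t",(-116,34,14),(208.3,238.3)),("t",(-116,-34,14),(234,244.5)),("t",(-4,-34,14),(246.3,203)),("t",(0,22,110),(221.5,189.3)),("t",(0,-22,110),(240.7,194)),
("t",(-47,18,118),(217.3,208.5)),("t",(-47,-18,118),(232.8,213.3)),
("s",(-116,34,14),(184.7,216.8)),("s",(-116,-34,14),(190.8,229.3)),("s",(-4,-34,0),(229,221.5)),("s",(-47,18,118),(207.7,182)),("s",(-23,18,118),(214.5,179.5)),("s",(-47,-18,118),(212,188.5)),("s",(-47,-18,90),(212.5,195.5)),("s",(0,-22,110),(228.5,187)),("s",(0,22,110),(222,178.8)),("s",(-47,18,90),(207.7,190)),("t",tip,(220.6,233.5))]
for views in ("st","s","t"):
  for nf in (3,4):
    P=[q for q in pk if q[0] in views]
    f=lambda p: np.concatenate([(proj(S if v=="s" else Tp,T(p,[np.array(X)*m]))[0]-uv) for v,X,uv in P])
    s=least_squares(f,[.492,.093,-.27,0][:nf],loss='soft_l1',f_scale=1); print(views,np.round(s.x,4),"sd", np.round(np.sqrt(np.diag(np.linalg.inv(s.jac.T@s.jac)))*.7,4)); print(np.round(s.fun.reshape(-1,2),1).tolist())
E
```

```text
st [ 0.4903  0.0934 -0.2738] sd [0.0006 0.0007 0.0109]
[[-0.4, 0.1], [0.5, 1.3], [0.4, -1.0], [0.5, -0.2], [-0.1, 0.2], [0.4, 0.6], [0.3, 0.0], [-1.7, -2.0], [1.0, -0.2], [0.8, 0.1], [-0.9, -1.1], [0.5, -0.7], [0.0, -0.6], [-0.2, 1.0], [0.4, -0.2], [0.2, -0.4], [-0.5, -0.6], [-0.4, 0.7]]
st [ 0.4909  0.0943 -0.2708 -0.0024] sd [0.0006 0.0008 0.0109 0.0011]
[[-0.5, -0.1], [0.4, 1.0], [0.2, -1.2], [0.3, -0.3], [-0.4, -0.0], [0.1, 0.4], [0.0, -0.2], [-1.6, -1.5], [1.2, 0.2], [0.8, 0.5], [-0.9, -0.5], [0.5, -0.2], [0.1, -0.1], [-0.1, 1.5], [0.4, 0.2], [0.2, 0.1], [-0.5, -0.1], [-0.6, 0.4]]
s [ 0.4889  0.0919 -0.2717] sd [0.001  0.0013 0.0224]
[[-1.8, -1.5], [1.0, 0.3], [0.8, 0.5], [-1.0, -0.6], [0.4, -0.3], [-0.0, -0.1], [-0.2, 1.4], [0.4, 0.2], [0.2, 0.0], [-0.6, -0.2]]
s [ 0.4998  0.106  -0.2673 -0.0129] sd [0.0079 0.0103 0.0236 0.0094]
[[-1.2, -1.8], [1.5, -0.2], [0.6, 0.1], [-0.9, -0.4], [0.4, -0.0], [0.1, 0.0], [-0.1, 1.4], [0.2, 0.3], [-0.0, 0.3], [-0.5, -0.0]]
t [ 0.4908  0.0939 -0.2714] sd [0.0007 0.0009 0.0124]
[[-0.5, -0.1], [0.4, 1.1], [0.3, -1.3], [0.3, -0.4], [-0.3, -0.1], [0.2, 0.4], [0.1, -0.2], [-0.5, 0.5]]
t [ 0.4924  0.0954 -0.271  -0.0183] sd [0.0012 0.0013 0.0125 0.0124]
[[-0.1, -0.5], [0.3, 0.5], [-0.1, -1.1], [0.4, 0.1], [-0.5, 0.3], [0.4, 0.5], [0.0, -0.2], [-0.4, 0.1]]
```

```bash
python3 - <<'E'
import re
s=open("icp.py").read()
i=s.index("uT=E(")
s=s[:i]+'''uT=E(((-35,-55,10),(-35,55,10)),((-35,55,10),(65,55,10)),((-35,-55,10),(65,-55,10)),((0,22,10),(0,-22,10)),((0,22,20),(0,22,265)),((0,-22,20),(0,-22,265)),((0,22,270),(0,-22,270)))
uS=E(((-35,-55,0),(-35,55,0)),((-35,55,10),(65,55,10)),((-35,-55,0),(65,-55,0)),((0,22,10),(0,-22,10)),((0,22,20),(0,22,265)),((0,-22,12),(0,-22,265)),((0,22,270),(0,-22,270)))
'''
open("icp.py","w").write(s)
h=open("h.py").read().replace("box(-35,75,-50,50,0,10)","box(-35,65,-55,55,0,10)").replace("box(0,44,-22,22,0,270)","box(0,36,-22,22,0,270)+circ((0,0,176.5),(1,0,1e-6),5)")
open("h.py","w").write(h)
E
python3 - <<'E'
from icp import *
S,Tp=pickle.load(open("c0.pkl","rb")); u=np.load("U.npy")
print("both");U=edgefit([(Tp,uT),(S,uS)],u)
print("top");edgefit([(Tp,uT)],U)
print("scene"); edgefit([(S,uS)],U)
print("z"); edgefit([(Tp,uT),(S,uS)],list(U)+[0],(0,1,2,3))
np.save("U.npy",U)
def grid(im,x0,y0,w,h,k,st):
    for x in range(x0,x0+w,st):
        cv2.putText(im,str(x),(int((x-x0+.5)*k)+1,8),0,.3,(0,0,255),1)
    for y in range(y0,y0+h,st):
        cv2.putText(im,str(y),(0,int((y-y0+.5)*k)-1),0,.3,(0,0,255),1)
    return im
L=[]
for c,(x0,y0,w,h),k in((S,(235,88,62,105),5.6),(Tp,(165,55,78,100),5.6)):
    im=cv2.resize(c["frame"][y0:y0+h,x0:x0+w,::-1],None,fx=k,fy=k,interpolation=cv2.INTER_CUBIC); draw(im,c,U,UP,k,np.array([x0,y0])); 
    L.append(grid(im,x0,y0,w,h,k,5)[:560])
cv2.imwrite("pics/u2.png",np.hstack(L))
E
```

```text
both
pose [0.6934 0.1606 0.3865] n 437 rms 0.67
0 43 0.75 | 1 37 0.5 | 2 28 0.75 | 3 17 0.5 | 4 40 -0.25 | 5 40 -0.0 | 6 22 0.5 | 
0 33 0.0 | 1 4 -2.0 | 2 20 -0.25 | 3 13 0.0 | 4 52 -0.0 | 5 74 0.25 | 6 14 0.5 | 
top
pose [0.6934 0.1605 0.4122] n 225 rms 0.55
0 43 0.76 | 1 37 0.23 | 2 26 0.46 | 3 17 0.74 | 4 40 -0.26 | 5 40 -0.01 | 6 22 0.49 | 
scene
pose [0.7004 0.1445 0.385 ] n 193 rms 1.14
0 33 0.0 | 1 13 -0.0 | 2 9 -2.0 | 3 9 -0.0 | 4 41 1.24 | 5 74 -0.26 | 6 14 0.87 | 
z
pose [6.931e-01 1.603e-01 3.891e-01 6.000e-04] n 435 rms 0.66
0 43 0.75 | 1 37 0.51 | 2 27 0.76 | 3 17 0.73 | 4 40 -0.24 | 5 40 0.01 | 6 22 0.48 | 
0 33 0.02 | 1 3 -1.99 | 2 20 -0.25 | 3 13 -0.01 | 4 52 0.01 | 5 74 0.01 | 6 14 0.36 |
```

View pics/u2.png

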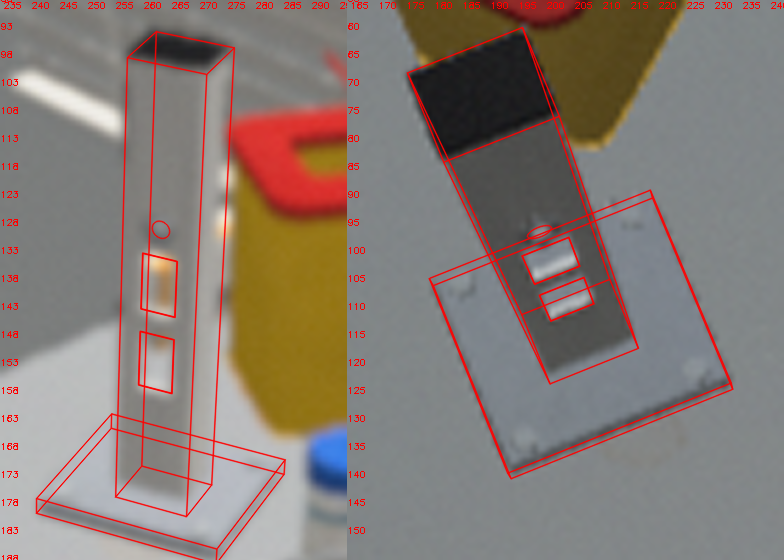

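```bash
python3 - <<'E'
from icp import *
S,Tp=pickle.load(open("c0.pkl","rb"))
def cone():
    L=[]
    for z,rad in((0,31.5),(6,30.5),(70,27)): L+=circ((0,0,z),(0,1e-9,1) if 0 else (1e-6,0,1),rad)
    return sc(L)
CO=cone()
ims=[]
def tri(us,ut):
    f=lambda X: np.concatenate([proj(S,X)[0]-us,proj(Tp,X)[0]-ut])
    s=least_squares(f,[.5,-.2,.03]); return s.x,s.fun
X,rs=tri((310.6,269.7),(361.2,195.0)); print("white mid",np.round(X,4),np.round(rs,1))
Xg,rs=tri((261,272.6),(338.3,239.6)); print("green",np.round(Xg,4),np.round(rs,1))
Xc,rs=tri((187,193.4),(168.5,202.1)); print("cup origin",np.round(Xc,3),np.round(rs,1))
Xk,rs=tri((160.7,211.3),(184.9,252.2)); print("carton",np.round(Xk,3),np.round(rs,1))
# ellipse fit of top (closed end) in top view: threshold white
p=[X[0],X[1],0]
for c,(x0,y0,w,h),k in((S,(280,240,60,60),6.5),(Tp,(335,170,60,60),6.5)):
    im=cv2.resize(c["frame"][y0:y0+h,x0:x0+w,::-1],None,fx=k,fy=k,interpolation=cv2.INTER_CUBIC); draw(im,c,p,CO,k,np.array([x0,y0])); ims.append(im)
cv2.imwrite("pics/beaker.png",np.hstack(ims))
E
```

```text
white mid [ 0.4925 -0.222   0.0164] [-0.  0.  0. -0.]
green [ 0.3835 -0.1598  0.0325] [-0.5  0.1  0.3 -0.4]
cup origin [ 0.48   0.264 -0.015] [ 0.8 -0.  -0.4  0.5]
carton [0.353 0.215 0.01 ] [ 0.5  0.  -0.3  0.4]
```

View pics/beaker.png

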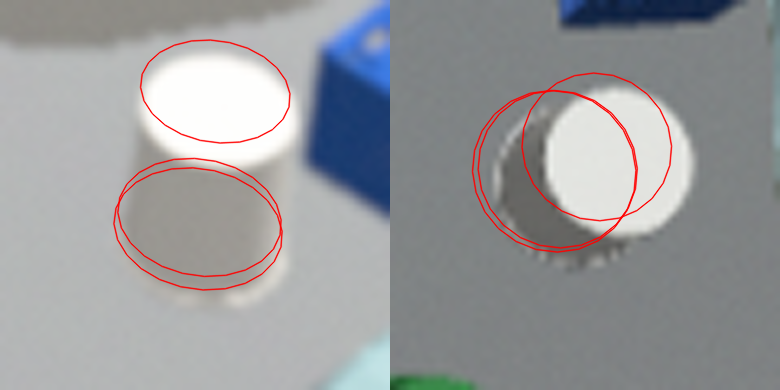

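```bash
python3 - <<'E'
from icp import *
S,Tp=pickle.load(open("c0.pkl","rb"))
L=[]
for z,rad in((0,31.5),(70,27)): L+=circ((0,0,z),(1e-6,0,1),rad)
CO=sc(L)
uvs=[]
for c,(x0,y0,w,h),th in((S,(295,240,35,32),235),(Tp,(350,178,40,40),195)):
    g=c["frame"][y0:y0+h,x0:x0+w].min(2)
    for t in (th-25,th-10,th):
        mk=(cv2.resize(g,None,fx=4,fy=4,interpolation=cv2.INTER_CUBIC)>t).astype(np.uint8)
        n,l,st,ce=cv2.connectedComponentsWithStats(mk); i=1+st[1:,4].argmax()
        cnt=max(cv2.findContours((l==i).astype(np.uint8),0,1)[0],key=cv2.contourArea); e=cv2.fitEllipse(cnt)
        uv=(np.array(e[0])+.5)/4-.5+[x0,y0]; print(t,uv.round(2),np.array(e[1])/4)
    uvs.append(uv)
f=lambda X: np.concatenate([proj(S,X)[0]-uvs[0],proj(Tp,X)[0]-uvs[1]])
s=least_squares(f,[.5,-.2,.07]); print("top centre",s.x.round(4),s.fun.round(2)); 
f2=lambda X: proj(Tp,[X[0],X[1],.07])[0]-uvs[1]
f3=lambda X: proj(S,[X[0],X[1],.07])[0]-uvs[0]
print(least_squares(f2,[.5,-.2]).x.round(4),least_squares(f3,[.5,-.2]).x.round(4))
X=s.x;p=[X[0],X[1],0];ims=[]
for c,(x0,y0,w,h),k in((S,(280,240,60,60),6.5),(Tp,(335,170,60,60),6.5)):
    im=cv2.resize(c["frame"][y0:y0+h,x0:x0+w,::-1],None,fx=k,fy=k,interpolation=cv2.INTER_CUBIC); draw(im,c,p,CO,k,np.array([x0,y0])); ims.append(im)
cv2.imwrite("pics/beaker2.png",np.hstack(ims))
E
```

```text
210 [313.24 256.43] [16.87663269 24.37200928]
225 [313.26 256.51] [16.11652946 23.57470131]
235 [313.24 256.56] [15.47298527 22.89295197]
170 [369.78 194.39] [21.95539093 23.0135231 ]
185 [369.77 194.41] [21.53435516 22.58699417]
195 [369.72 194.43] [21.2593174  22.30600929]
top centre [ 0.4866 -0.2297  0.0692] [ 0.16 -0.04 -0.1   0.13]
[ 0.4868 -0.2297] [ 0.4856 -0.23  ]
```

View pics/beaker2.png

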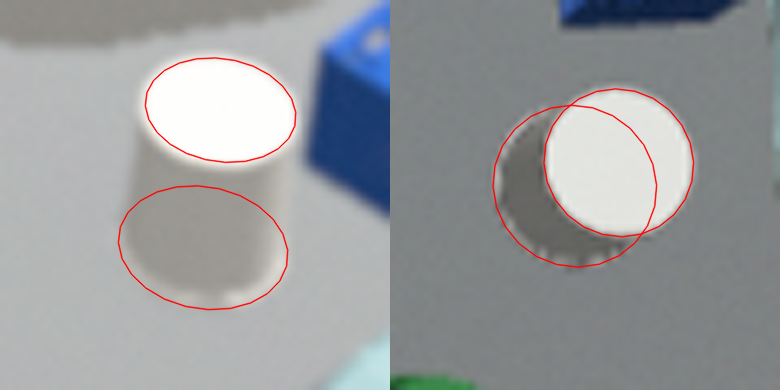

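Candidates for the beaker: the white inverted one at scene (313,256)/top (370,194), the green one at scene (261,273)/top (338,240), and a small white cup at scene (394,205). By its size (27 mm top radius fits), colour and lip, the close crop confirms the first. The bracket and the upright have no rivals.

```bash
cat > mv.py <<'E'
import numpy as np, json, sys
# shift from pose (p,psi) to target (q,psi2): tool pointing down
def shift(p,psi,q,psi2):
    d=(np.array(q)-np.array(p))*1000
    x=np.array([np.cos(psi),np.sin(psi),0]); y=np.array([np.sin(psi),-np.cos(psi),0])
    return np.array([d@x,d@y,-d[2]]).round(1).tolist(), round(float(psi-psi2),3)
def fwd(p,psi,s,a):
    x=np.array([np.cos(psi),np.sin(psi),0]); y=np.array([np.sin(psi),-np.cos(psi),0])
    return (np.array(p)+(s[0]*x+s[1]*y)/1000-np.array([0,0,s[2]/1000])).round(5).tolist(), psi-a
E
python3 - <<'E'
from mv import *
from h import *
B=[.4907,.0937,-.272]; U=[.6934,.1606,.389]
g=T(B,[(-.045,0,0)])[0]; print(g)
p=[.20371,.48355,.23081]; 
print(shift(p,2.74279,[g[0],g[1],.2],2.87))
print(shift(p,2.74279,[g[0],g[1],.083],2.87))
E
```

```text
[0.4473544  0.10578963 0.        ]
([-371.2, -253.5, 30.8], -0.127)
([-371.2, -253.5, 147.8], -0.127)
```

Call:
move_arm(
  steps=[
    [[-40,-27,4],-0.02,0],
    [[-80,-55,8],-0.05,0],
    [[-120,-82,12],-0.08,0],
    [[-160,-109,16],-0.1,0],
    [[-200,-137,20],-0.127,0],
    [[-240,-164,24],-0.127,0],
    [[-280,-191,28],-0.127,0],
    [[-320,-219,31],-0.127,0],
    [[-350,-239,31],-0.127,0],
    [[-371,-253.5,31],-0.127,0],
  ],
  force=100,
)

```text
t: 3.5
eef_pos: [0.4484, 0.1039, 0.2002]
orientation: [-3.141, 0.0, 2.868]
wrist_force: [-0.5, 0.2, -0.5]
gripper_width: 0.0853
```

Call:
move_arm(
  steps=[
    [[0,0,30],0,0],
    [[0,0,70],0,0],
    [[0,0,105],0,0],
    [[0,0,117],0,0],
    [[0,0,117],0,0],
    [[0,0,117],0,1],
    [[0,0,117],0,1],
    [[0,0,117],0,1],
    [[0,0,117],0,1],
    [[0,0,117],0,1],
  ],
  force=100,
)

```text
t: 4.5
eef_pos: [0.4479, 0.106, 0.0843]
orientation: [3.141, 0.002, 2.87]
wrist_force: [-2.1, -3.1, 10.8]
gripper_width: 0.0345
```

```bash
python3 - <<'E'
from station import r
from h import *
s=r.get_state(); print(s["t"],s["eef_pos"].round(4),s["orientation"].round(4),s["wrist_force"].round(1),s["gripper_width"])
S=r.camera("scene");Tp=r.camera("top"); pickle.dump((S,Tp),open("c1.pkl","wb"))
a=crop(S["frame"][:,:,::-1],170,130,80,110,5); b=crop(Tp["frame"][:,:,::-1],190,140,78,110,5); cv2.imwrite("pics/g1.png",np.hstack([a,b]))
E
```

```text
4.5 [0.4479 0.106  0.0843] [3.1414e+00 1.7000e-03 2.8697e+00] [-2.1 -3.1 10.8] 0.034467742606624094
```

View pics/g1.png

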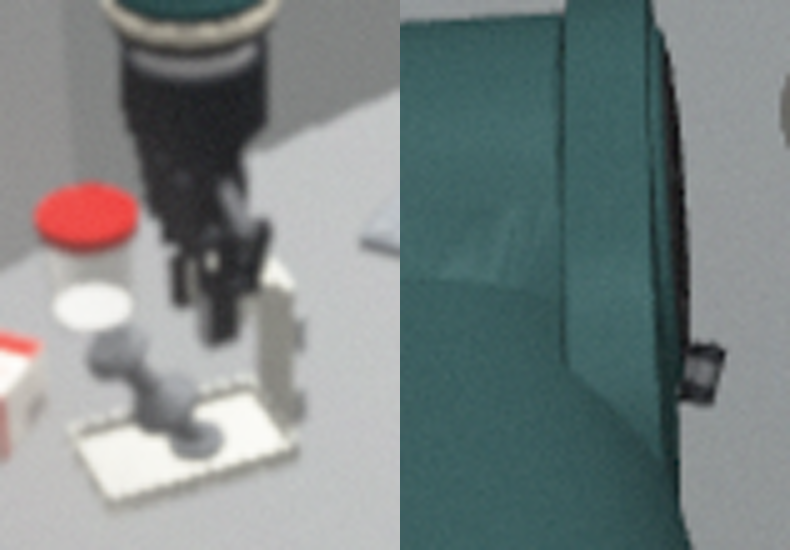

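```bash
python3 - <<'E'
from mv import *
from h import *
B=[.4907,.0937,-.272]; U=[.6934,.1606,.389]
p=[.20371,.48355,.23081]; psi=2.74279
p,psi=fwd(p,psi,[-371,-253.5,31],-.127); p,psi=fwd(p,psi,[0,0,117],0); print("cmd",p,psi)
tc=np.array([.4479,.106]); d=tc-B[:2]; c,s=np.cos(B[2]),np.sin(B[2]); print("tcp in bracket",d@[c,s],d@[-s,c])
xo=d@[c,s]
for gap in (.045,.025,.018):
    g=T(U,[(xo-gap,0,0)])[0]; print(gap,g,shift(p,psi,[g[0],g[1],p[2]+.080],U[2]+np.pi))
E
```

```text
cmd [0.44716, 0.10588, 0.08281] 2.86979
tcp in bracket -0.04453097852786602 0.00034921533576780364
0.045 [0.61055799 0.12664418 0.        ] ([-151.8, 63.9, -80.0], -0.661)
0.025 [0.62906377 0.13422945 0.        ] ([-167.6, 76.1, -80.0], -0.661)
0.018 [0.63554079 0.13688429 0.        ] ([-173.1, 80.4, -80.0], -0.661)
```

Call:
move_arm(
  steps=[
    [[0,0,-30],0,1],
    [[0,0,-70],0,1],
    [[-20,8,-80],-0.13,1],
    [[-50,21,-80],-0.28,1],
    [[-80,33,-80],-0.42,1],
    [[-110,46,-80],-0.56,1],
    [[-135,57,-80],-0.661,1],
    [[-152,64,-80],-0.661,1],
    [[-152,64,-80],-0.661,1],
    [[-152,64,-80],-0.661,1],
  ],
  force=100,
)

```text
t: 5.6
eef_pos: [0.6105, 0.127, 0.163]
orientation: [3.141, -0.001, -2.753]
wrist_force: [-0.3, -0.0, -2.8]
gripper_width: 0.0346
```

```bash
cat > look.py <<'E'
from station import r
from h import *
import sys
def look(tag,sb,tb,ks,kt):
    s=r.get_state(); print(s["t"],s["eef_pos"].round(4),s["orientation"].round(4),s["wrist_force"].round(1),s["moment"].round(2),round(s["gripper_width"],4))
    S=r.camera("scene");Tp=r.camera("top"); pickle.dump((S,Tp),open(f"{tag}.pkl","wb"))
    a=crop(S["frame"][:,:,::-1],*sb,ks); b=crop(Tp["frame"][:,:,::-1],*tb,kt)
    h=min(a.shape[0],b.shape[0]); cv2.imwrite(f"pics/{tag}.png",np.hstack([a[:h],b[:h]]))
    return s
E
python3 - <<'E'
from look import *
look("e1",(215,85,80,115),(165,60,78,115),5,5)
E
```

```text
5.6 [0.6105 0.127  0.163 ] [ 3.1413e+00 -8.0000e-04 -2.7526e+00] [-0.3 -0.  -2.8] [ 0.01 -0.03 -0.05] 0.0346
```

View pics/e1.png

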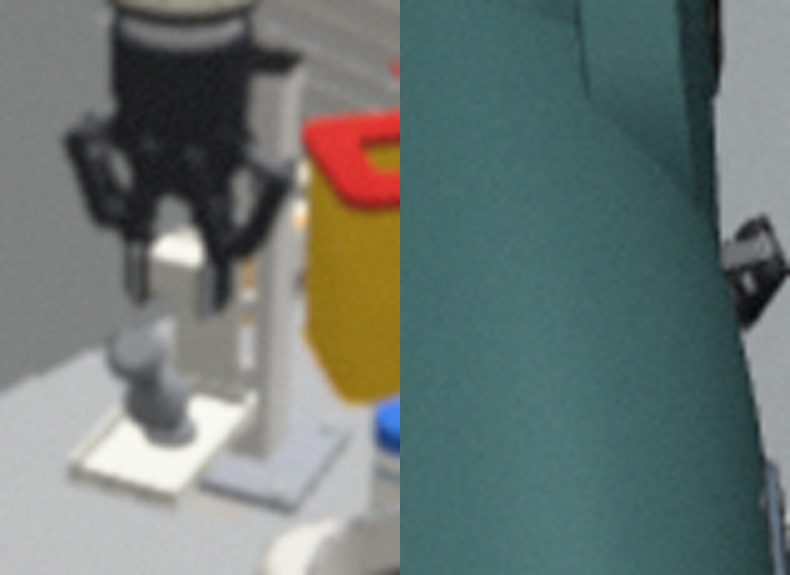

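```bash
cat >> look.py <<'E'
def ov(tag,tcp,psi,foot,out,box_=(210,85,90,115),k=5,xo=-.0445,U=[.6934,.1606,.389]):
    S,Tp=pickle.load(open(f"{tag}.pkl","rb"))
    p=[tcp[0]-xo*np.cos(psi),tcp[1]-xo*np.sin(psi),psi,foot]; print(p, "in U:",(np.array([[np.cos(U[2]),np.sin(U[2])],[-np.sin(U[2]),np.cos(U[2])]])@(np.array(p[:2])-U[:2])).round(4))
    im=crop(S["frame"][:,:,::-1],*box_,k); raw=im.copy(); draw(im,S,p,BR,k,np.array(box_[:2])); draw(im,S,U,UP,k,np.array(box_[:2]),(0,200,0))
    cv2.imwrite(out,im)
E
python3 - <<'E'
from look import *
ov("e1",[.6105,.127],np.pi-2.7526,.0787,"pics/e1o.png")
E
```

```text
[np.float64(0.6516754749519311), np.float64(0.1438769150760112), 0.38899265358979296, 0.0787] in U: [-0.0449  0.0004]
```

View pics/e1o.png

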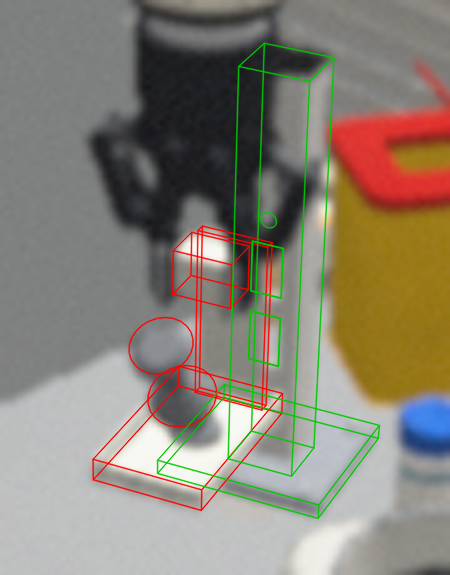

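Call:
move_arm(
  steps=[
    [[-8,0,0],0,1],
    [[-16,0,0],0,1],
    [[-24,0,0],0,1],
    [[-29,0,0],0,1],
    [[-32,0,0],0,1],
    [[-34,0,0],0,1],
    [[-36,0,0],0,1],
    [[-37,0,0],0,1],
    [[-37,0,0],0,1],
    [[-37,0,0],0,1],
  ],
  force=100,
)

```text
t: 6.7
eef_pos: [0.6451, 0.141, 0.1633]
orientation: [-3.142, -0.0, -2.752]
wrist_force: [-0.2, 0.1, -2.8]
gripper_width: 0.0343
```

```bash
python3 - <<'E'
from look import *
s=look("e2",(215,85,80,115),(165,60,78,115),5,5)
ov("e2",s["eef_pos"][:2],s["orientation"][2]+np.pi,s["eef_pos"][2]-.0843,"pics/e2o.png")
E
```

```text
6.7 [0.6451 0.141  0.1633] [-3.1415 -0.     -2.7524] [-0.2  0.1 -2.8] [-0.01  0.01 -0.03] 0.0343
[np.float64(0.6862413593343707), np.float64(0.15785924776124324), np.float64(0.3891636407089276), np.float64(0.0790427903519809)] in U: [-0.0077  0.0002]
```

View pics/e2o.png

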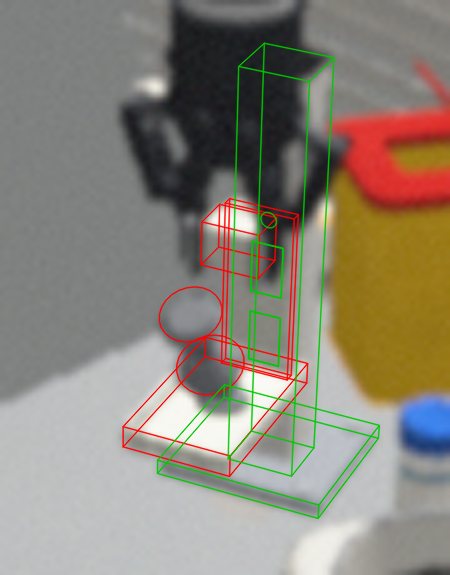

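Call:
move_arm(
  steps=[
    [[-2,0,0],0,1],
    [[-4,0,0],0,1],
    [[-5,0,0],0,1],
    [[-6,0,0],0,1],
    [[-7,0,0],0,1],
    [[-8,0,0],0,1],
    [[-8.5,0,0],0,1],
    [[-9,0,0],0,1],
    [[-9,0,0],0,1],
    [[-9,0,0],0,1],
  ],
  force=120,
)

```text
t: 7.8
eef_pos: [0.653, 0.1442, 0.1633]
orientation: [-3.142, -0.001, -2.752]
wrist_force: [-6.2, -3.9, -0.0]
gripper_width: 0.0341
```

```bash
python3 - <<'E'
from look import *
s=look("e3",(215,85,80,115),(165,60,78,115),5,5)
ov("e3",s["eef_pos"][:2],s["orientation"][2]+np.pi,s["eef_pos"][2]-.0843,"pics/e3o.png")
E
```

```text
7.8 [0.653  0.1442 0.1633] [-3.1415e+00 -1.1000e-03 -2.7524e+00] [-6.2 -3.9 -0. ] [-0.52  1.08  0.11] 0.0341
[np.float64(0.6941271122051853), np.float64(0.16111254620087426), np.float64(0.38917358430520776), np.float64(0.07895586487983934)] in U: [0.0009 0.0002]
```

View pics/e3o.png

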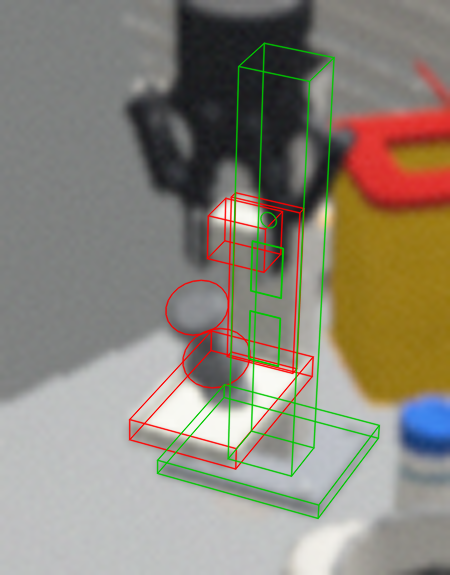

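Call:
move_arm(
  steps=[
    [[0,0,3],0,1],
    [[0,0,6],0,1],
    [[0,0,9],0,1],
    [[0,0,12],0,1],
    [[0,0,15],0,1],
    [[0,0,17],0,1],
    [[0,0,18],0,1],
    [[0,0,19],0,1],
    [[0,0,20],0,1],
    [[0,0,20],0,1],
  ],
  force=120,
)

```text
t: 8.9
eef_pos: [0.653, 0.1443, 0.1442]
orientation: [-3.141, -0.0, -2.752]
wrist_force: [-10.2, -3.6, 10.4]
gripper_width: 0.0341
```

```bash
python3 - <<'E'
from look import *
s=look("e4",(215,85,80,115),(165,60,78,115),5,5)
ov("e4",s["eef_pos"][:2],s["orientation"][2]+np.pi,s["eef_pos"][2]-.0843,"pics/e4o.png")
E
```

```text
8.9 [0.653  0.1443 0.1442] [-3.1413e+00 -1.0000e-04 -2.7522e+00] [-10.2  -3.6  10.4] [-0.49  1.75  0.2 ] 0.0341
[np.float64(0.6941529992395029), np.float64(0.16121091104021687), np.float64(0.3894011018059458), np.float64(0.059945287586320825)] in U: [0.0009 0.0003]
```

View pics/e4o.png

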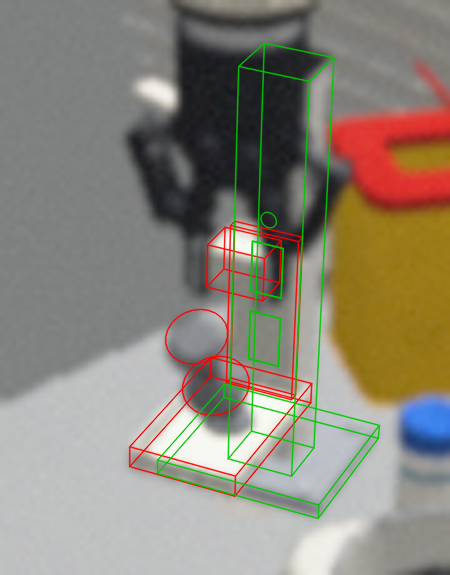

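Call:
move_arm(
  steps=[
    [[0,0,1],0,1],
    [[0,0,2],0,1],
    [[0,0,3],0,1],
    [[0,0,4],0,1],
    [[0,0,5],0,1],
    [[0,0,6],0,1],
    [[0,0,6],0,1],
    [[0,0,6],0,1],
    [[0,0,4],0,1],
    [[0,0,2],0,1],
  ],
  force=120,
)

```text
t: 10.0
eef_pos: [0.653, 0.1443, 0.1442]
orientation: [-3.141, 0.002, -2.752]
wrist_force: [-11.2, -3.5, 11.1]
gripper_width: 0.0347
```

```bash
python3 - <<'E'
from look import *
s=look("e5",(215,85,80,115),(165,60,78,115),5,5)
E
```

```text
10.0 [0.653  0.1443 0.1442] [-3.1407e+00  1.9000e-03 -2.7521e+00] [-11.2  -3.5  11.1] [-0.55  2.03  0.18] 0.0347
```

View pics/e5.png

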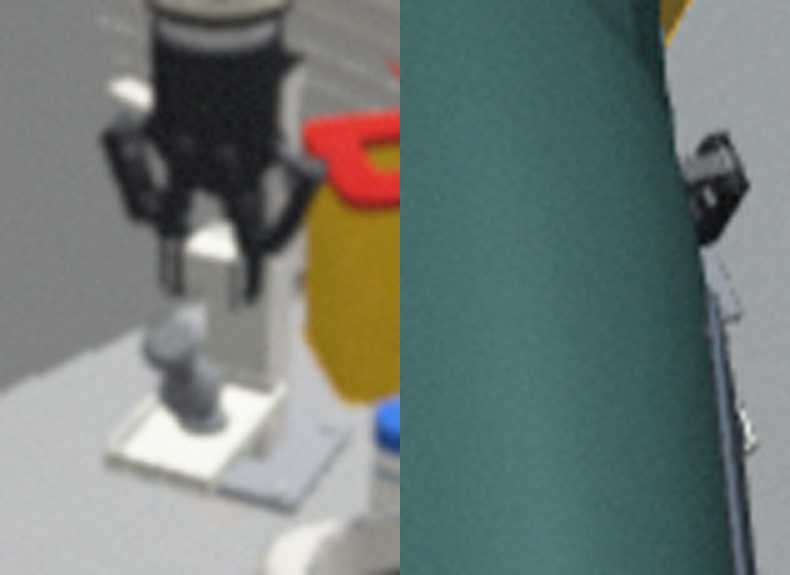

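Call:
move_arm(
  steps=[
    [[1,0,-1],0,1],
    [[1,0,-2],0,0],
    [[1,0,-2],0,0],
    [[1,0,-2],0,0],
    [[2,0,-2],0,0],
    [[4,0,-2],0,0],
    [[4,0,-20],0,0],
    [[6,0,-60],0,0],
    [[10,0,-100],0,0],
    [[40,0,-120],0,0],
  ],
)

```text
t: 11.1
eef_pos: [0.6183, 0.1296, 0.2636]
orientation: [-3.141, 0.004, -2.752]
wrist_force: [-0.1, -0.4, 0.5]
gripper_width: 0.0856
```

```bash
python3 - <<'E'
from look import *
s=look("f1",(215,85,80,115),(165,60,78,115),5,5)
E
```

```text
11.1 [0.6183 0.1296 0.2636] [-3.1406  0.0036 -2.7519] [-0.1 -0.4  0.5] [-0.04 -0.   -0.06] 0.0856
```

View pics/f1.png

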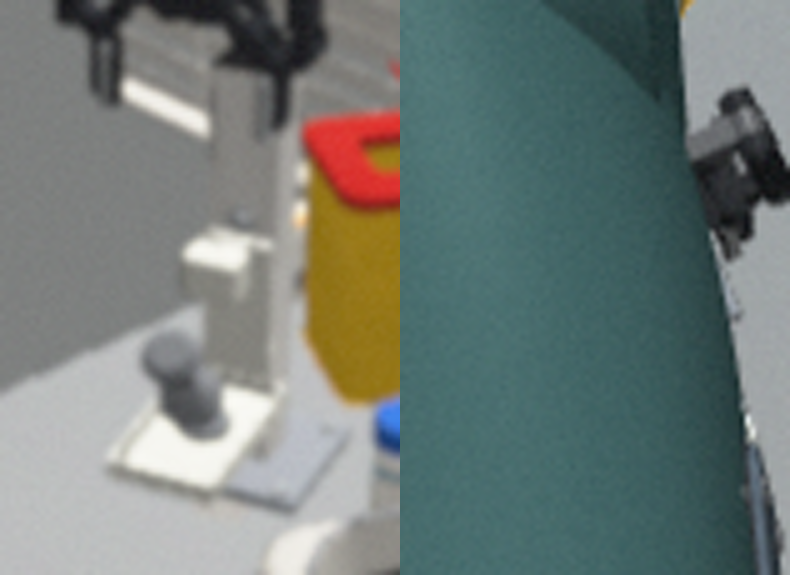

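```bash
python3 - <<'E'
from look import *
S,Tp=pickle.load(open("f1.pkl","rb")); U=[.6934,.1606,.389]
bx=(228,110,60,75);k=8
im=crop(S["frame"][:,:,::-1],*bx,k); raw=im.copy()
p=T(U,[(0.0009,0.0003,0)])[0]; draw(im,S,[p[0],p[1],.389,.060],BR,k,np.array(bx[:2])); draw(im,S,U,UP,k,np.array(bx[:2]),(0,200,0))
o=np.hstack([raw,im]);cv2.imwrite("pics/f1o.png",cv2.resize(o,None,fx=800/o.shape[1],fy=800/o.shape[1],interpolation=cv2.INTER_AREA))
from mv import *
p=[.20371,.48355,.23081]; psi=2.74279
for s,a in(([-371,-253.5,31],-.127),([0,0,117],0),([-152,64,-80],-.661),([-37,0,0],0),([-9,0,0],0),([0,0,20],0),([0,0,2],0),([40,0,-120],0)): p,psi=fwd(p,psi,s,a)
print("cmd",p,psi)
E
```

```text
cmd [0.61631, 0.129, 0.26081] 3.53079
```

View pics/f1o.png

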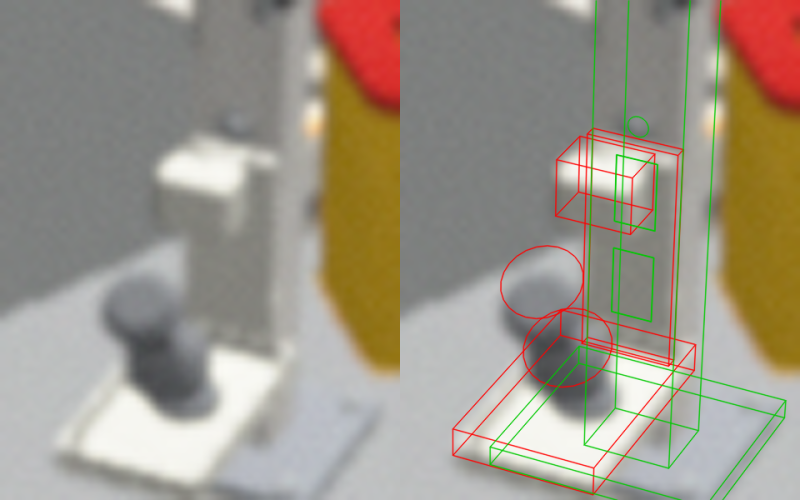

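```bash
python3 - <<'E'
from look import *
bx=(232,120,50,72);k=8
L=[]
for t in("e5","f1"):
    S,Tp=pickle.load(open(t+".pkl","rb")); im=crop(S["frame"][:,:,::-1],*bx,k)
    for y in range(bx[1],bx[1]+bx[3],5): cv2.line(im,(0,int((y-bx[1]+.5)*k)),(6,int((y-bx[1]+.5)*k)),(0,0,255),1); cv2.putText(im,str(y),(8,int((y-bx[1]+.5)*k)+3),0,.3,(0,0,255),1)
    for x in range(bx[0]+3,bx[0]+bx[2],5): cv2.putText(im,str(x),(int((x-bx[0]+.5)*k)-8,8),0,.3,(0,0,255),1); cv2.line(im,(int((x-bx[0]+.5)*k),9),(int((x-bx[0]+.5)*k),14),(0,0,255),1)
    L.append(im)
cv2.imwrite("pics/cmp.png",np.hstack(L))
E
```

```text
(no output)
```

View pics/cmp.png

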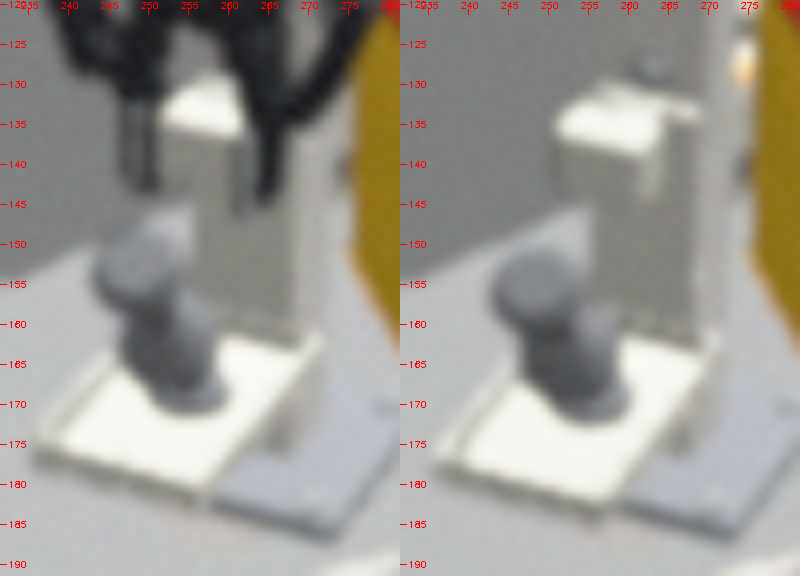

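```bash
python3 - <<'E'
from look import *
A=pickle.load(open("e5.pkl","rb"))[0]["frame"];Bf=pickle.load(open("f1.pkl","rb"))[0]["frame"]
a=cv2.cvtColor(A,6).astype(np.float32);b=cv2.cvtColor(Bf,6).astype(np.float32)
def reg(x0,y0,x1,y1):
    best=None
    t=cv2.resize(a[y0:y1,x0:x1],None,fx=4,fy=4,interpolation=cv2.INTER_CUBIC); s=cv2.resize(b[y0-6:y1+6,x0-6:x1+6],None,fx=4,fy=4,interpolation=cv2.INTER_CUBIC)
    m_=cv2.matchTemplate(s,t,cv2.TM_CCOEFF_NORMED); _,v,_,l=cv2.minMaxLoc(m_); return np.array(l)/4-6,round(v,3)
for n,bx in dict(head=(240,146,255,160),foot=(248,163,262,174),trayfront=(234,174,256,186),trayleft=(233,165,246,180),trayrightrear=(258,160,273,172),platemid=(254,150,272,164),ref_cart=(275,140,290,165)).items(): print(n,reg(*bx))
S=pickle.load(open("f1.pkl","rb"))[0]; U=[.6934,.1606,.389]
def P(x,y,z,th,dx,dz):
    X=np.array([x,y,z],float); c,s=np.cos(th),np.sin(th)
    X=np.array([c*X[0]-s*X[2],X[1],s*X[0]+c*X[2]])/1000; X+= [dx,0,dz]; return proj(S,T(U,[X]))[0]
for th,dx,dz in((.03,0,0),(.06,0,0),(0,0,-.003),(0,-.003,0)):
    print(th,dx,dz,{n:(P(*q,th,dx,.06+dz)-P(*q,0,0,.06)).round(1).tolist() for n,q in dict(head=(-99,0,85),foot=(-55,0,14),tf=(-116,0,5),rr=(-10,-34,14),pm=(-6,-22,30),block=(-47,0,110)).items()})
E
```

```text
head (array([-0.75,  1.25]), 0.897)
foot (array([0., 1.]), 0.993)
trayfront (array([0.5, 2. ]), 0.995)
trayleft (array([0.25, 2.  ]), 0.984)
trayrightrear (array([0.25, 0.25]), 0.985)
platemid (array([0.  , 0.25]), 0.969)
ref_cart (array([0., 0.]), 0.998)
0.03 0 0 {'head': [-0.4, 1.3], 'foot': [-0.1, 0.5], 'tf': [-0.0, 1.0], 'rr': [-0.1, 0.2], 'pm': [-0.1, 0.2], 'block': [-0.5, 0.9]}
0.06 0 0 {'head': [-0.8, 2.6], 'foot': [-0.1, 1.1], 'tf': [-0.0, 2.0], 'rr': [-0.1, 0.3], 'pm': [-0.2, 0.4], 'block': [-1.0, 1.9]}
0 0 -0.003 {'head': [-0.0, 0.9], 'foot': [-0.0, 0.8], 'tf': [-0.0, 0.9], 'rr': [-0.0, 0.8], 'pm': [-0.0, 0.8], 'block': [-0.0, 0.9]}
0 -0.003 0 {'head': [-0.5, 0.5], 'foot': [-0.4, 0.5], 'tf': [-0.4, 0.5], 'rr': [-0.4, 0.5], 'pm': [-0.4, 0.5], 'block': [-0.4, 0.5]}
```

```bash
python3 - <<'E'
from look import *
S,Tp=pickle.load(open("c0.pkl","rb"))
def unp(c,uv,z):
    f=192/np.tan(np.radians(c["fov_y"])/2); R=np.array(c["R"]);t=np.array(c["t"])
    d=R.T@np.array([(uv[0]-c["cx"])/f,(uv[1]-c["cy"])/f,1]); o=-R.T@t; return (o+d*(z-o[2])/d[2]).round(3)
q=lambda x,y:(130+x/2.6,50+y/2.6)
for n,uv,z in(("rack near-left top",q(603,322),.05),("rack near-right",q(676,312),.05),("near-left z0",q(603,322),.0),("drape",q(690,380),0.0),("drape.1",q(690,380),.1),("centr knob",q(435,363),.03),("centr centre",q(455,258),.1),("centr right",q(550,230),.1),("thermo",q(417,410),.01)): print(n,unp(Tp,uv,z))
im=Tp["frame"][150:260,320:440,::-1]; cv2.imwrite("pics/bk.png",cv2.resize(im,None,fx=5,fy=5,interpolation=cv2.INTER_CUBIC))
# pin compare
A=S["frame"];F=pickle.load(open("f1.pkl","rb"))[0]["frame"]
L=[cv2.resize(X[115:145,245:280,::-1],None,fx=11,fy=11,interpolation=cv2.INTER_CUBIC) for X in(A,F)]; cv2.imwrite("pics/pin.png",np.hstack(L))
# predicted tip
U=[.6934,.1606,.389]
for th in(0,.053):
    c_,s_=np.cos(th),np.sin(th); tp=np.array([-.099*c_-.089*s_,0,-.099*s_+.089*c_+.060]); print(th,T(U,[tp])[0].round(4),proj(pickle.load(open("f1.pkl","rb"))[0],T(U,[tp]))[0].round(1))
E
```

```text
rack near-left top [ 0.54  -0.218  0.05 ]
rack near-right [ 0.549 -0.286  0.05 ]
near-left z0 [ 0.548 -0.23   0.   ]
drape [ 0.491 -0.311  0.   ]
drape.1 [ 0.479 -0.28   0.1  ]
centr knob [ 0.505 -0.063  0.03 ]
centr centre [ 0.59  -0.077  0.1  ]
centr right [ 0.615 -0.162  0.1  ]
thermo [ 0.463 -0.047  0.01 ]
0 [0.6018 0.1231 0.149 ] [248.8 152. ]
0.053 [0.5976 0.1213 0.1436] [248.  154.3]
```

View pics/bk.png

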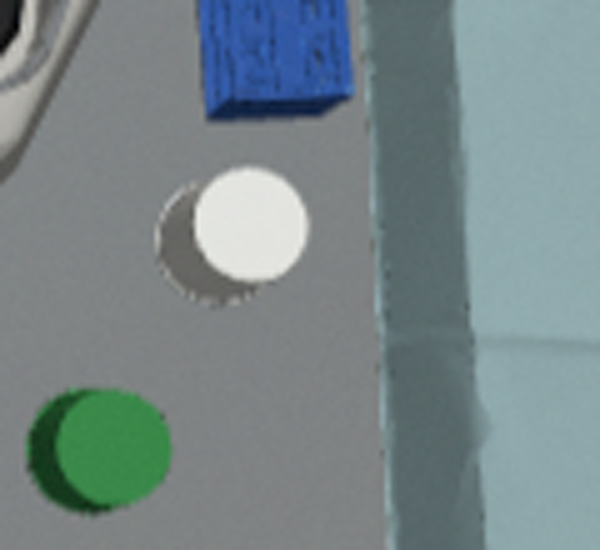

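View pics/pin.png

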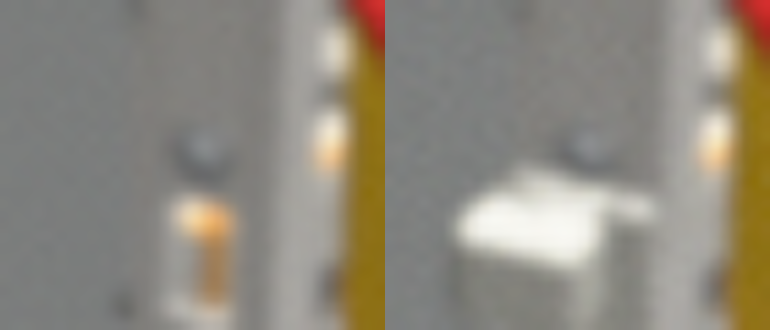

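```bash
python3 - <<'E'
from mv import *
p=[.61631,.129,.26081];psi=3.53079
for q,a in(([.54,.03,.265],3.1),([.50,-.10,.265],2.6),([.4866,-.2297,.20],2.356),([.4866,-.2297,.028],2.356)): print(q,shift(p,psi,q,a))
E
```

```text
[0.54, 0.03, 0.265] ([108.2, -62.6, -4.2], 0.431)
[0.5, -0.1, 0.265] ([194.5, -167.7, -4.2], 0.931)
[0.4866, -0.2297, 0.2] ([256.1, -282.7, 60.8], 1.175)
[0.4866, -0.2297, 0.028] ([256.1, -282.7, 232.8], 1.175)
```

Call:
move_arm(
  steps=[
    [[36,-21,-4],0.14,0],
    [[72,-42,-4],0.28,0],
    [[108,-63,-4],0.42,0],
    [[132,-93,-4],0.56,0],
    [[157,-123,-4],0.7,0],
    [[180,-155,-4],0.85,0],
    [[205,-190,-4],1.0,0],
    [[225,-228,0],1.14,0],
    [[243,-260,25],1.175,0],
    [[256,-282.5,50],1.175,0],
  ],
  force=35,
)

```text
t: 12.2
eef_pos: [0.4865, -0.2316, 0.2103]
orientation: [3.142, 0.001, 2.353]
wrist_force: [0.6, -0.6, -0.9]
gripper_width: 0.0855
```

Call:
move_arm(
  steps=[
    [[0,0,45],0,0],
    [[0,0,90],0,0],
    [[0,0,130],0,0],
    [[0,0,165],0,0],
    [[0,0,183],0,0],
    [[0,0,183],0,0],
    [[0,0,183],0,1],
    [[0,0,183],0,1],
    [[0,0,183],0,1],
    [[0,0,183],0,1],
  ],
  force=35,
)

```text
t: 13.2
eef_pos: [0.4876, -0.2297, 0.0299]
orientation: [3.141, 0.002, 2.356]
wrist_force: [-1.9, 0.6, 8.0]
gripper_width: 0.0566
```

```bash
python3 - <<'E'
from look import *
s=look("k1",(270,190,80,115),(300,130,78,115),5,5)
from mv import *
p,psi=fwd([.61631,.129,.26081],3.53079,[256,-282.5,50],1.175);p,psi=fwd(p,psi,[0,0,183],0);print(p,psi)
E
```

```text
13.2 [ 0.4876 -0.2297  0.0299] [3.1411e+00 2.5000e-03 2.3560e+00] [-1.9  0.6  8. ] [0.18 0.38 0.07] 0.0566
[0.48665, -0.22951, 0.02781] 2.35579
```

View pics/k1.png

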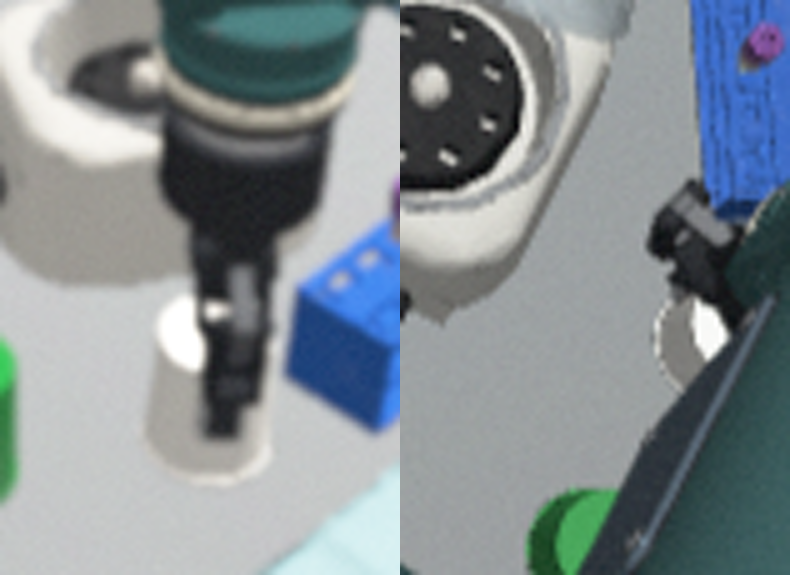

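```bash
python3 - <<'E'
from mv import *
p=[.48665,-.22951,.02781];psi=2.35579
for q,a in(([.4866,-.2295,.13],2.356),([.482,-.17,.25],2.6),([.49,-.10,.285],2.8),([.52,0,.285],3.2),([.58,.09,.285],3.531),([.6004,.1224,.27],3.531)): print(q,shift(p,psi,q,a))
E
```

```text
[0.4866, -0.2295, 0.13] ([0.0, -0.0, -102.2], -0.0)
[0.482, -0.17, 0.25] ([45.4, 38.8, -222.2], -0.244)
[0.49, -0.1, 0.285] ([89.2, 93.9, -257.2], -0.444)
[0.52, 0, 0.285] ([138.8, 185.8, -257.2], -0.844)
[0.58, 0.09, 0.285] ([160.0, 291.9, -257.2], -1.175)
[0.6004, 0.1224, 0.27] ([168.5, 329.2, -242.2], -1.175)
```

Call:
move_arm(
  steps=[
    [[0,0,-40],0,1],
    [[0,0,-85],0,1],
    [[10,10,-130],-0.08,1],
    [[25,22,-172],-0.16,1],
    [[45,39,-212],-0.26,1],
    [[66,65,-245],-0.36,1],
    [[89,94,-257],-0.48,1],
    [[106,125,-257],-0.6,1],
    [[122,156,-257],-0.72,1],
    [[139,186,-257],-0.844,1],
  ],
  force=35,
)

```text
t: 14.3
eef_pos: [0.5204, 0.002, 0.2867]
orientation: [-3.141, 0.002, -3.078]
wrist_force: [-0.0, -1.3, -0.8]
gripper_width: 0.0565
```

```bash
python3 - <<'E'
from mv import *
p,psi=fwd([.48665,-.22951,.02781],2.35579,[139,186,-257],-.844);print(p,psi)
for q,a in(([.58,.09,.285],3.531),([.6004,.1224,.27],3.531),([.6004,.1224,.20],3.531)): print(q,shift(p,psi,q,a))
E
```

```text
[0.51998, 0.00029, 0.28481] 3.1997899999999997
[0.58, 0.09, 0.285] ([-65.1, 86.1, -0.2], -0.331)
[0.6004, 0.1224, 0.27] ([-87.4, 117.2, 14.8], -0.331)
[0.6004, 0.1224, 0.2] ([-87.4, 117.2, 84.8], -0.331)
```

Call:
move_arm(
  steps=[
    [[-22,29,0],-0.12,1],
    [[-44,58,0],-0.24,1],
    [[-65,86,0],-0.331,1],
    [[-82,110,8],-0.331,1],
    [[-87.5,117,15],-0.331,1],
    [[-87.5,117,35],-0.331,1],
    [[-87.5,117,60],-0.331,1],
    [[-87.5,117,75],-0.331,1],
    [[-87.5,117,85],-0.331,1],
    [[-87.5,117,85],-0.331,1],
  ],
  force=35,
)

```text
t: 15.3
eef_pos: [0.6001, 0.122, 0.1999]
orientation: [3.141, -0.001, -2.753]
wrist_force: [0.3, 0.5, -0.3]
gripper_width: 0.0564
```

```bash
cat >> look.py <<'E'
def ovb(tag,tcp,foot_th,mouth_dz,out,bx=(225,85,70,110),k=5.4,tilt=0):
    U=[.6934,.1606,.389]; S,Tp=pickle.load(open(f"{tag}.pkl","rb"))
    im=cv2.resize(S["frame"][bx[1]:bx[1]+bx[3],bx[0]:bx[0]+bx[2],::-1],None,fx=k,fy=k,interpolation=cv2.INTER_CUBIC); raw=im.copy()
    L=[]
    for z,rad in((0,31.5),(70,27)): L+=circ((0,0,z),(1e-6,0,1),rad)
    draw(im,S,[tcp[0],tcp[1],.389,tcp[2]+mouth_dz],sc(L),k,np.array(bx[:2]))
    c_,s_=np.cos(foot_th),np.sin(foot_th)
    rot=lambda X:np.array([c_*X[0]-s_*X[2],X[1],s_*X[0]+c_*X[2]])
    draw(im,S,U+[.060],[(rot(a),rot(b)) for a,b in BR],k,np.array(bx[:2]),(0,200,0))
    cv2.imwrite(out,np.hstack([raw,im]))
E
python3 - <<'E'
from look import *
s=look("h1",(215,85,80,115),(165,60,78,115),5,5)
ovb("h1",s["eef_pos"],.053,-.030,"pics/h1o.png")
E
```

```text
15.3 [0.6001 0.122  0.1999] [ 3.1414e+00 -9.0000e-04 -2.7528e+00] [ 0.3  0.5 -0.3] [-0.02 -0.06  0.03] 0.0564
```

View pics/h1o.png

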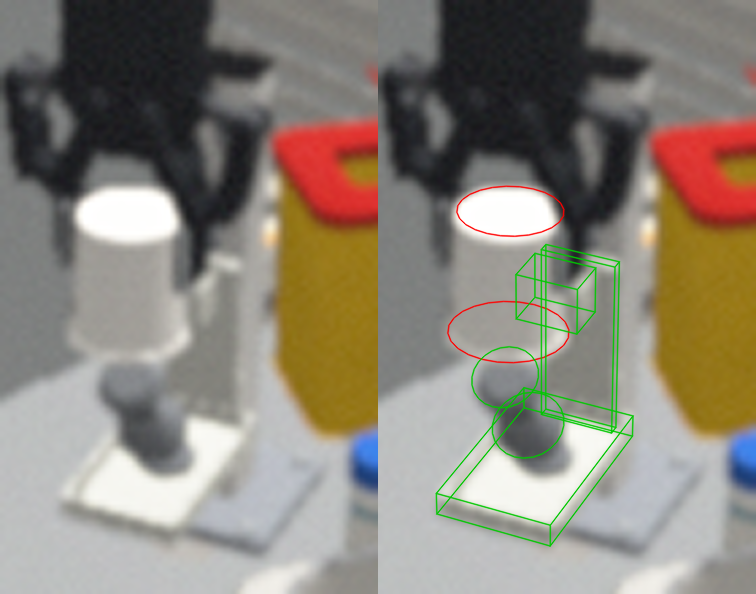

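Call:
move_arm(
  steps=[
    [[0,0,10],0,1],
    [[0,0,18],0,1],
    [[0,0,25],0,1],
    [[0,0,31],0,1],
    [[0,0,36],0,1],
    [[0,0,40],0,1],
    [[0,0,43],0,1],
    [[0,0,46],0,1],
    [[0,0,46],0,1],
    [[0,0,46],0,1],
  ],
  force=20,
)

```text
t: 16.4
eef_pos: [0.6007, 0.1224, 0.1544]
orientation: [-3.142, 0.0, -2.752]
wrist_force: [0.5, 0.6, -0.6]
gripper_width: 0.0565
```

```bash
python3 - <<'E'
from look import *
s=look("h2",(215,85,80,115),(165,60,78,115),5,5)
ovb("h2",s["eef_pos"],.053,-.030,"pics/h2o.png")
E
```

```text
16.4 [0.6007 0.1224 0.1544] [-3.1416e+00  1.0000e-04 -2.7524e+00] [ 0.5  0.6 -0.6] [-0.01 -0.02  0.05] 0.0565
```

View pics/h2o.png

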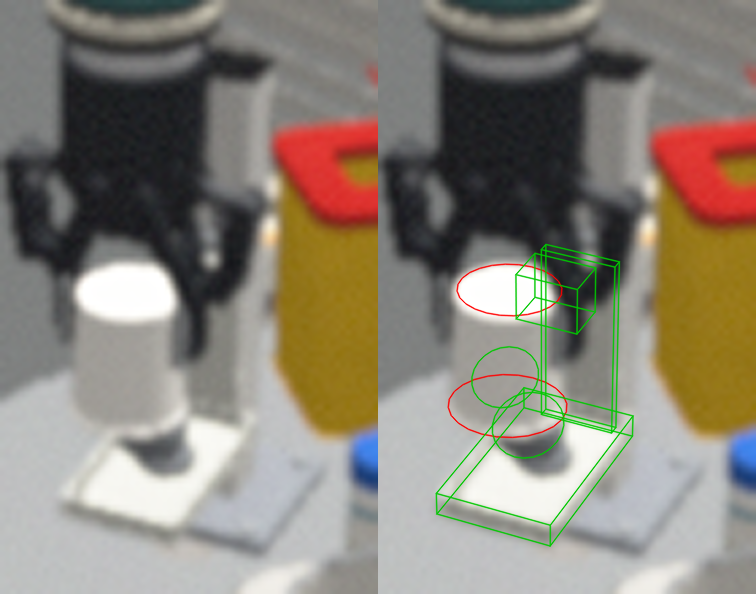

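Call:
move_arm(
  steps=[
    [[-0.5,0,3],0,1],
    [[-1,0,6],0,1],
    [[-2,0,9],0,1],
    [[-3,0,12],0,1],
    [[-4,0,15],0,1],
    [[-5,0,18],0,1],
    [[-6,0,20],0,1],
    [[-6,0,20],0,1],
    [[-6,0,20],0,1],
    [[-6,0,20],0,1],
  ],
  force=20,
)

```text
t: 17.5
eef_pos: [0.6065, 0.1248, 0.1344]
orientation: [-3.141, 0.001, -2.752]
wrist_force: [1.7, 1.8, 1.5]
gripper_width: 0.0567
```

```bash
python3 - <<'E'
from look import *
s=look("h3",(215,85,80,115),(165,60,78,115),5,5)
ovb("h3",s["eef_pos"],.053,-.030,"pics/h3o.png")
E
```

```text
17.5 [0.6065 0.1248 0.1344] [-3.1415e+00  7.0000e-04 -2.7524e+00] [1.7 1.8 1.5] [ 0.14 -0.59  0.04] 0.0567
```

View pics/h3o.png

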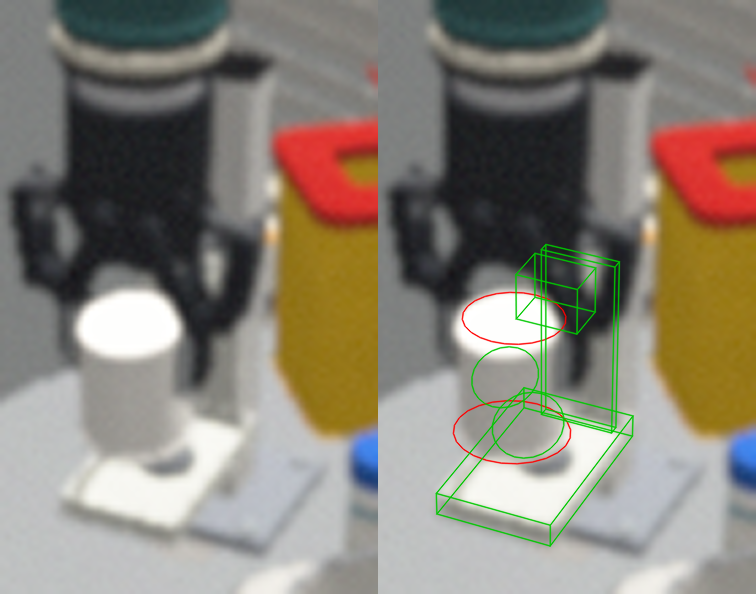

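Call:
move_arm(
  steps=[
    [[-1,0,2.5],0,1],
    [[-2,0,5],0,1],
    [[-3,0,7.5],0,1],
    [[-4,0,10],0,1],
    [[-5,0,12.5],0,1],
    [[-6,0,15],0,1],
    [[-7,0,17],0,1],
    [[-7,0,17],0,1],
    [[-7,0,17],0,1],
    [[-7,0,17],0,1],
  ],
  force=20,
)

```text
t: 18.6
eef_pos: [0.6128, 0.1274, 0.1172]
orientation: [3.142, 0.0, -2.752]
wrist_force: [4.3, 2.0, -1.1]
gripper_width: 0.0562
```

```bash
python3 - <<'E'
from look import *
s=look("h4",(215,85,80,115),(165,60,78,115),5,5)
ovb("h4",s["eef_pos"],.053,-.030,"pics/h4o.png")
E
```

```text
18.6 [0.6128 0.1274 0.1172] [ 3.1416e+00  1.0000e-04 -2.7523e+00] [ 4.3  2.  -1.1] [ 0.41 -0.89 -0.06] 0.0562
```

View pics/h4o.png

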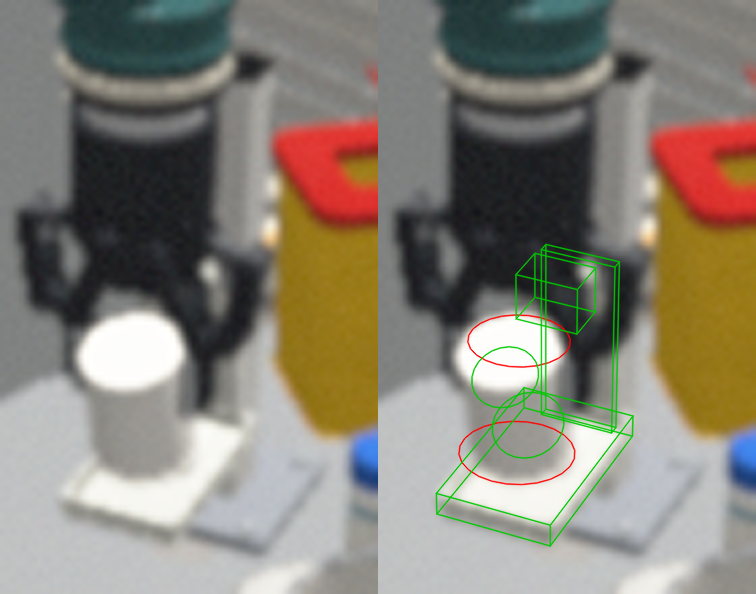

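Call:
move_arm(
  steps=[
    [[-1,0,2],0,1],
    [[-2,0,4],0,1],
    [[-2,0,4],0,1],
    [[-2,0,4],0,0.4],
    [[-2,0,4],0,0.2],
    [[-2,0,4],0,0],
    [[-2,0,4],0,0],
    [[-2,0,4],0,0],
    [[-2,0,4],0,0],
    [[-2,0,4],0,0],
  ],
  force=20,
)

```text
t: 19.7
eef_pos: [0.6146, 0.1281, 0.1132]
orientation: [3.142, -0.0, -2.752]
wrist_force: [1.2, 0.5, -0.2]
gripper_width: 0.0853
```

```bash
python3 - <<'E'
from look import *
s=look("h5",(215,85,80,115),(165,60,78,115),5,5)
E
```

```text
19.7 [0.6146 0.1281 0.1132] [ 3.1415e+00 -1.0000e-04 -2.7524e+00] [ 1.2  0.5 -0.2] [ 0.02  0.   -0.01] 0.0853
```

View pics/h5.png

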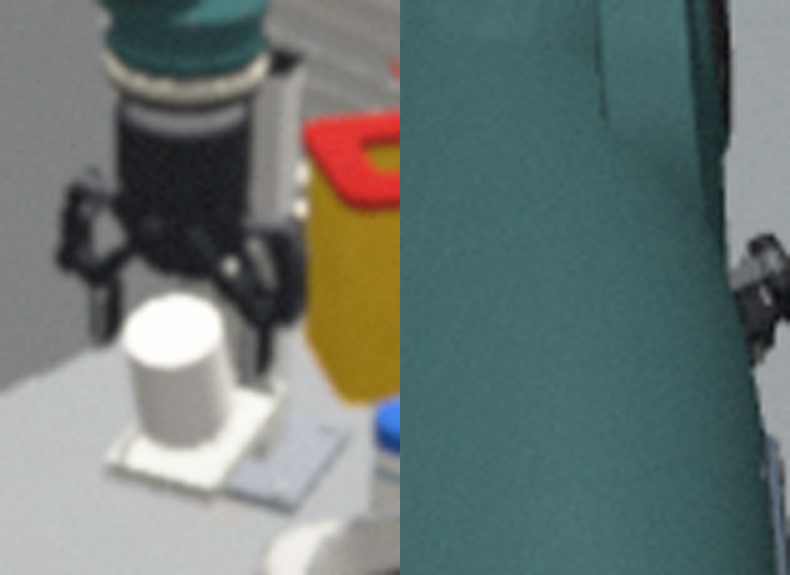

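Call:
move_arm(
  steps=[
    [[3,0,-2],0,0],
    [[5,0,-15],0,0],
    [[5,0,-45],0,0],
    [[5,0,-85],0,0],
    [[5,0,-125],0,0],
    [[30,0,-150],0,0],
    [[75,0,-160],0,0],
    [[120,0,-160],0,0],
    [[165,0,-160],0,0],
    [[200,0,-160],0,0],
  ],
)

```text
t: 20.8
eef_pos: [0.427, 0.0517, 0.2744]
orientation: [-3.141, 0.001, -2.752]
wrist_force: [-0.4, -0.7, 0.7]
gripper_width: 0.0851
```

```bash
python3 - <<'E'
from look import *
s=look("z1",(215,85,80,115),(165,60,78,115),5,5)
E
```

```text
20.8 [0.427  0.0517 0.2744] [-3.1409e+00  1.1000e-03 -2.7524e+00] [-0.4 -0.7  0.7] [-0.01 -0.01 -0.01] 0.0851
```

View pics/z1.png

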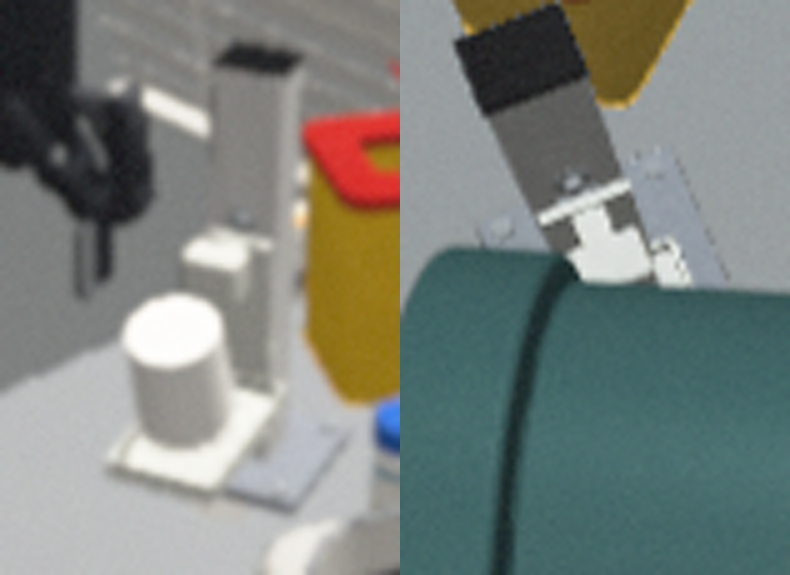

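Call:
move_arm(
  steps=[
    [[10,40,0],0,0],
    [[20,80,0],0,0],
    [[30,120,0],0,0],
    [[35,160,0],0,0],
    [[40,200,0],0,0],
    [[40,240,0],0,0],
    [[40,280,0],0,0],
    [[40,320,0],0,0],
    [[40,350,0],0,0],
    [[40,350,0],0,0],
  ],
)

```text
t: 21.9
eef_pos: [0.2586, 0.3636, 0.2738]
orientation: [3.141, 0.001, -2.749]
wrist_force: [0.7, -0.6, 0.2]
gripper_width: 0.0857
```

```bash
python3 - <<'E'
from look import *
s=look("z2",(215,85,80,115),(165,60,78,115),5,5)
S,Tp=pickle.load(open("z2.pkl","rb")); U=[.6934,.1606,.389]
# expected: beaker with inner floor at tip, axis = peg axis (tilted)
th=.053; c_,s_=np.cos(th),np.sin(th); rot=lambda X:np.array([c_*X[0]-s_*X[2],X[1],s_*X[0]+c_*X[2]])
ims=[]
for c,bx,k in((S,(225,125,60,70),6.5),(Tp,(170,60,60,120),6.5 if 0 else 5)):
    im=cv2.resize(c["frame"][bx[1]:bx[1]+bx[3],bx[0]:bx[0]+bx[2],::-1],None,fx=k,fy=k,interpolation=cv2.INTER_CUBIC); raw=im.copy()
    draw(im,c,U+[.06],[(rot(a),rot(b)) for a,b in BR],k,np.array(bx[:2]),(0,200,0))
    L=sc(circ(tip+4*pa,pa,27)+circ(tip-66*pa,pa,31.5)); draw(im,c,U+[.06],[(rot(a),rot(b)) for a,b in L],k,np.array(bx[:2]))
    o=np.hstack([raw,im]); cv2.imwrite(f"pics/z2_{'s' if c is S else 't'}.png",o)
E
```

```text
21.9 [0.2586 0.3636 0.2738] [ 3.1408e+00  5.0000e-04 -2.7489e+00] [ 0.7 -0.6  0.2] [-0.03 -0.06  0.03] 0.0857
```

View pics/z2_s.png

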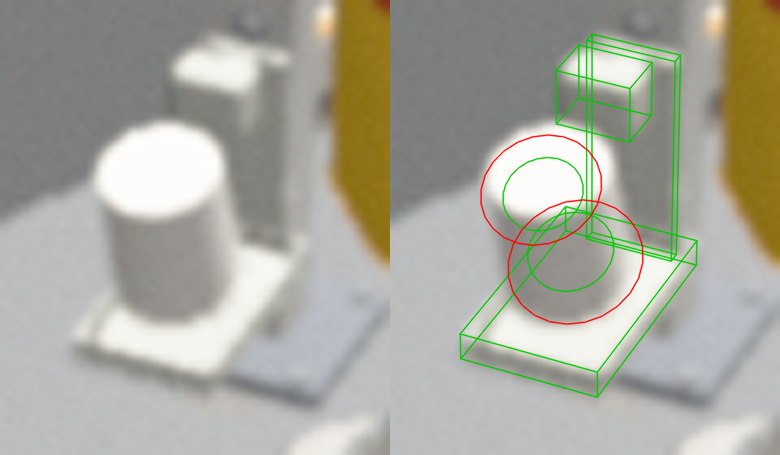

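View pics/z2_t.png

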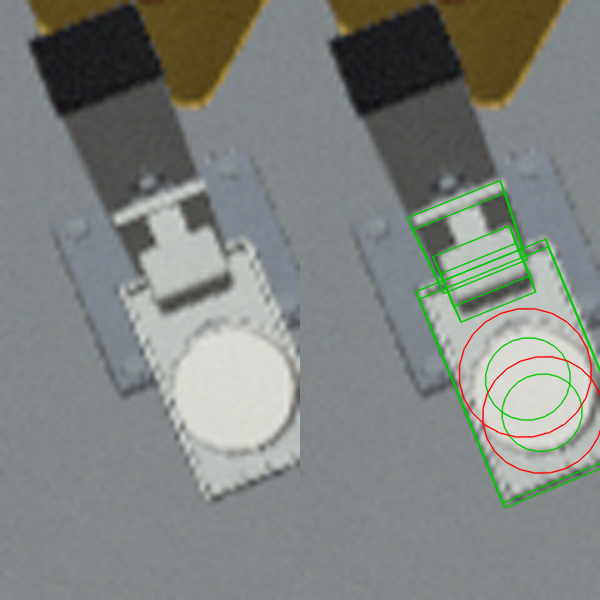

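```bash
python3 - <<'E'
from look import *
S,Tp=pickle.load(open("z2.pkl","rb")); U=np.array([.6934,.1606,.389])
E_=[]
for c,(x0,y0,w,h),th in((S,(236,140,28,22),225),(Tp,(203,122,30,32),200)):
    g=c["frame"][y0:y0+h,x0:x0+w].min(2); print(np.percentile(g,[10,50,90]))
    for t in(th-15,th,th+10):
        mk=(cv2.resize(g,None,fx=4,fy=4,interpolation=cv2.INTER_CUBIC)>t).astype(np.uint8)
        mk=cv2.morphologyEx(mk,cv2.MORPH_OPEN,np.ones((9,9)))
        n,l,st,ce=cv2.connectedComponentsWithStats(mk); i=1+st[1:,4].argmax()
        cnt=max(cv2.findContours((l==i).astype(np.uint8),0,1)[0],key=cv2.contourArea); e=cv2.fitEllipse(cnt)
        print(t,((np.array(e[0])+.5)/4-.5+[x0,y0]).round(2),(np.array(e[1])/4).round(2),round(e[2],1))
        if t==th: E_.append((np.array(e[0])+.5)/4-.5+[x0,y0])
f=lambda X: np.concatenate([proj(S,X)[0]-E_[0],proj(Tp,X)[0]-E_[1]])
s=least_squares(f,[.6,.12,.15]); X=s.x; print("top centre world",X.round(4),s.fun.round(2))
R=np.array([[np.cos(U[2]),np.sin(U[2])],[-np.sin(U[2]),np.cos(U[2])]]); d=R@(X[:2]-U[:2]); print("in U",d.round(4),X[2].round(4))
for th in(0,.03,.053):
    c_,s_=np.cos(th),np.sin(th); rot=lambda X:np.array([c_*X[0]-s_*X[2],X[1],s_*X[0]+c_*X[2]]); q=rot((tip+4*pa)/1000)+[0,0,.06]; print(th,"expected",q.round(4))
a=crop(S["frame"][:,:,::-1],228,118,50,72,8); b=crop(Tp["frame"][:,:,::-1],190,90,50,72,8); cv2.imwrite("pics/z2c.png",np.hstack([a,b]))
E
```

```text
[123. 170. 250.]
210 [249.14 150.81] [13.27 19.22] 80.5
225 [249.15 150.77] [12.71 18.48] 80.1
235 [249.14 150.76] [12.21 17.94] 79.6
[131. 191. 213.]
185 [216.04 137.26] [23.28 24.09] 170.6
200 [216.12 137.4 ] [22.63 22.86] 131.5
210 [216.71 132.3 ] [ 9.93 19.34] 94.9
top centre world [0.6062 0.125  0.1505] [ 0.28 -0.04 -0.14  0.18]
in U [-0.0942  0.0002] 0.1505
0 expected [-0.101   0.      0.1525]
0.03 expected [-0.1037  0.      0.1494]
0.053 expected [-0.1058  0.      0.147 ]
```

View pics/z2c.png

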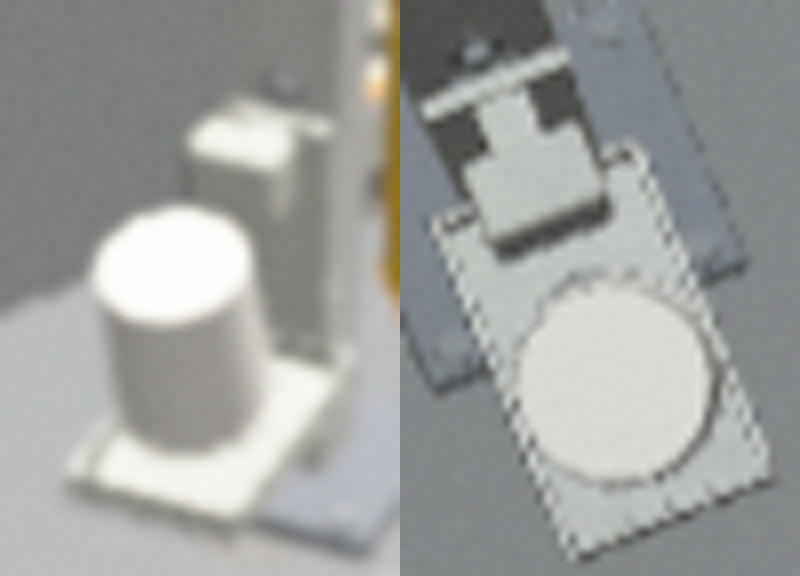

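```bash
cat > fitb.py <<'E'
from look import *
from icp import edgefit
U=np.array([.6934,.1606,.389])
def PX(X,q): # q: dx,dy,dz,th,dyaw
    X=np.array(X,float)/1000; c_,s_=np.cos(q[3]),np.sin(q[3]); X=np.array([c_*X[0]-s_*X[2],X[1],s_*X[0]+c_*X[2]])
    c2,s2=np.cos(q[4]),np.sin(q[4]); X=np.array([c2*X[0]-s2*X[1],s2*X[0]+c2*X[1],X[2]])+[q[0],q[1],q[2]+.06]
    return T(U,[X])[0]
E
python3 - <<'E'
from fitb import *
S,Tp=pickle.load(open("z2.pkl","rb"))
pk=[("t",(0,22,110),(192,102.7)),("t",(0,-22,110),(210.4,96)),("t",(-47,18,118),(201,119.5)),("t",(-47,-18,118),(214.5,114.6)),("t",(-116,34,14),(211,159.5)),("t",(-116,-34,14),(236,149.5)),("t",(-4,34,14),(193.6,116.4)),("t",(-4,-34,14),(218.5,107.6)),
("s",(-116,-34,0),(257.3,183.1)),("s",(-116,34,0),(236,177.3)),("s",(-47,18,118),(251.3,135.7)),("s",(-47,-18,118),(263.8,138.6)),("s",(0,-22,110),(268.8,133.8)),("s",(-4,-34,14),(271.6,161.3))]
for v in("st","t","s"):
    P=[p for p in pk if p[0] in v]
    f=lambda q: np.concatenate([proj(S if a=="s" else Tp,PX(X,q))[0]-uv for a,X,uv in P])
    s=least_squares(f,[0,0,0,.03,0],loss='soft_l1'); sd=np.sqrt(np.diag(np.linalg.inv(s.jac.T@s.jac)))*.7
    print(v,s.x.round(4),"sd",sd.round(4)); print(np.round(s.fun.reshape(-1,2),1).tolist())
    print(" tip U", (PX((-99,0,89),s.x)).round(4),"grip",PX((-35,0,104),s.x)[2].round(4))
E
```

```text
st [ 0.0005 -0.0018  0.0001  0.0515 -0.0071] sd [0.0013 0.0008 0.0018 0.0135 0.012 ]
[[-0.4, -0.3], [-0.2, -0.9], [-0.3, 0.7], [1.6, -0.5], [-0.7, 0.2], [0.6, -0.4], [-0.4, 0.9], [0.8, -0.7], [-0.5, 2.5], [-0.2, 2.3], [-0.7, -0.4], [-1.8, -0.5], [1.0, -0.8], [0.7, 0.3]]
 tip U [0.5985 0.1205 0.1439] grip 0.1622
t [ 0.0057 -0.0019 -0.018   0.0448 -0.0129] sd [0.0037 0.0009 0.0121 0.0161 0.0139]
[[-0.1, 0.1], [-0.2, -0.3], [-0.3, 0.7], [1.3, -0.3], [-1.0, -0.3], [-0.1, -0.5], [-0.1, 1.1], [0.8, -0.1]]
 tip U [0.6037 0.1232 0.1264] grip 0.1443
s [ 0.0605  0.0256 -0.0414  0.0109  0.0074] sd [0.0157 0.0068 0.0101 0.0299 0.0274]
[[-0.3, 0.0], [1.0, 0.3], [0.2, -0.1], [-1.5, -0.4], [0.6, 0.1], [-0.3, 0.1]]
 tip U [0.6474 0.1687 0.1065] grip 0.1222
```

```bash
python3 - <<'E'
from mv import *
from h import *
p,psi=[.51998,.00029,.28481],3.19979
for s,a in(([-87.5,117,85],-.331),([0,0,46],0),([-6,0,20],0),([-7,0,17],0),([-2,0,4],0),([200,0,-160],0),([40,350,0],0)): p,psi=fwd(p,psi,s,a)
print(p,psi)
U=[.6934,.1606,.389]
g=T(U,[(-.091,0,0)])[0]; print(g)
for z in(.27,.127): print(shift(p,psi,[g[0],g[1],z],3.5308))
E
```

```text
[0.25956, 0.36064, 0.27281] 3.53079
[0.60919872 0.12608704 0.        ]
([-234.5, -349.7, 2.8], -0.0)
([-234.5, -349.7, 145.8], -0.0)
```

Call:
move_arm(
  steps=[
    [[-24,-36,0],0,0],
    [[-48,-72,0],0,0],
    [[-73,-109,0],0,0],
    [[-99,-148,0],0,0],
    [[-125,-187,0],0,0],
    [[-151,-226,0],0,0],
    [[-177,-265,0],0,0],
    [[-203,-303,0],0,0],
    [[-223,-333,0],0,0],
    [[-234.5,-349.5,3],0,0],
  ],
  force=20,
)

```text
t: 23.0
eef_pos: [0.6113, 0.1229, 0.2704]
orientation: [-3.141, 0.0, -2.756]
wrist_force: [-0.2, 0.1, -0.1]
gripper_width: 0.0849
```

Call:
move_arm(
  steps=[
    [[0,0,30],0,0],
    [[0,0,65],0,0],
    [[0,0,95],0,0],
    [[0,0,120],0,0],
    [[0,0,137],0,0],
    [[0,0,143],0,0],
    [[0,0,143],0,0],
    [[0,0,143],0,0.5],
    [[0,0,143],0,1],
    [[0,0,143],0,1],
  ],
  force=20,
)

```text
t: 24.0
eef_pos: [0.6097, 0.1264, 0.1283]
orientation: [-3.141, 0.001, -2.752]
wrist_force: [-0.5, -0.8, 5.0]
gripper_width: 0.0548
```

```bash
python3 - <<'E'
from look import *
s=look("r1",(215,85,80,115),(165,60,78,115),5,5)
E
```

```text
24.0 [0.6097 0.1264 0.1283] [-3.1410e+00  1.4000e-03 -2.7524e+00] [-0.5 -0.8  5. ] [-0.07  0.11 -0.03] 0.0548
```

View pics/r1.png

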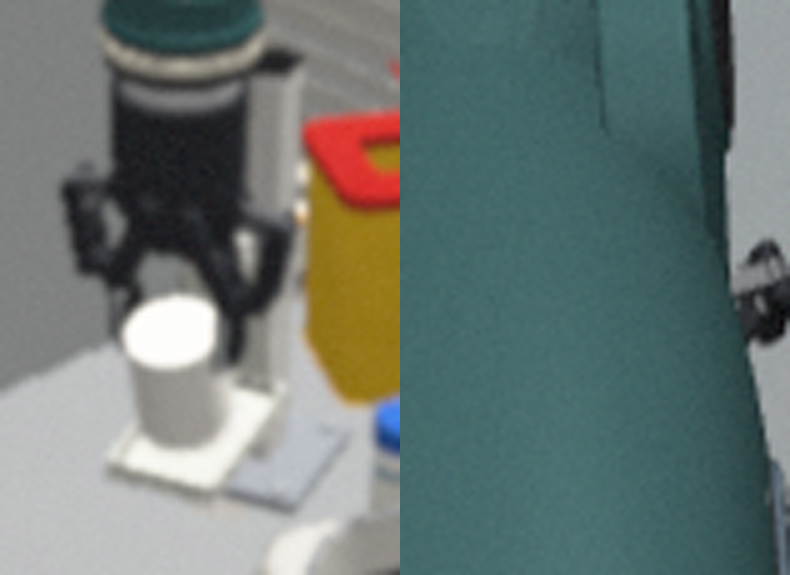

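Call:
move_arm(
  steps=[
    [[2,0,0],0,1],
    [[4,0,0],0,1],
    [[6,0,0],0,1],
    [[8,0,1],0,1],
    [[10,0,2],0,1],
    [[12,0,3],0,1],
    [[14,0,4],0,1],
    [[15,0,5],0,1],
    [[15,0,5],0,1],
    [[15,0,5],0,1],
  ],
  force=20,
)

```text
t: 25.1
eef_pos: [0.5971, 0.1213, 0.1233]
orientation: [-3.141, 0.004, -2.752]
wrist_force: [8.5, 3.4, 5.3]
gripper_width: 0.0541
```

```bash
python3 - <<'E'
from look import *
s=look("r2",(215,85,80,115),(165,60,78,115),5,5)
E
```

```text
25.1 [0.5971 0.1213 0.1233] [-3.1411  0.0042 -2.7521] [8.5 3.4 5.3] [ 0.86 -1.8   0.05] 0.0541
```

View pics/r2.png

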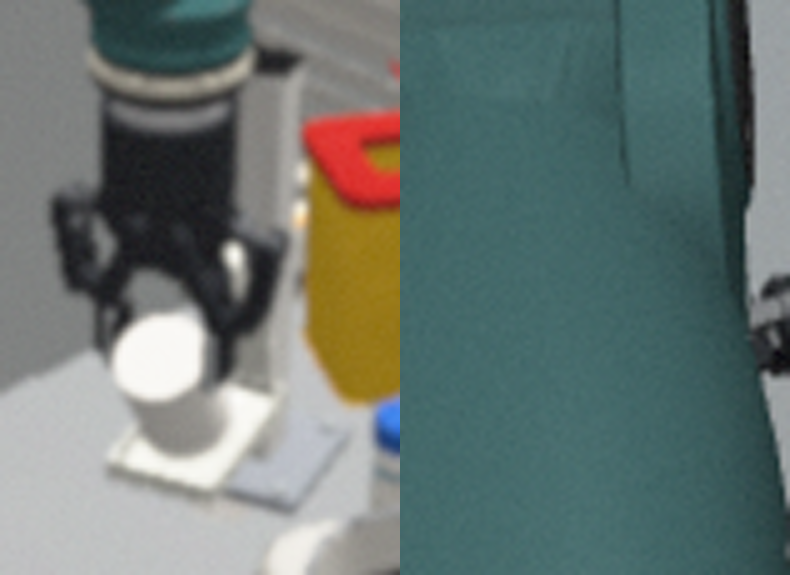

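Call:
move_arm(
  steps=[
    [[-1,0,0],0,1],
    [[-1,0,0],0,0.4],
    [[-1,0,0],0,0.2],
    [[-1,0,0],0,0],
    [[-1,0,0],0,0],
    [[-1,0,0],0,0],
    [[-1,0,-20],0,0],
    [[-1,0,-60],0,0],
    [[-1,0,-100],0,0],
    [[20,0,-140],0,0],
  ],
  force=20,
)

```text
t: 26.2
eef_pos: [0.5774, 0.1135, 0.2631]
orientation: [3.141, -0.0, -2.752]
wrist_force: [0.2, 0.2, 0.8]
gripper_width: 0.0859
```

Call:
move_arm(
  steps=[
    [[30,20,0],0,0],
    [[50,60,0],0,0],
    [[70,100,0],0,0],
    [[95,140,0],0,0],
    [[120,180,0],0,0],
    [[145,220,0],0,0],
    [[170,260,0],0,0],
    [[190,300,0],0,0],
    [[200,330,0],0,0],
    [[200,330,0],0,0],
  ],
)

```text
t: 27.2
eef_pos: [0.2642, 0.3444, 0.2624]
orientation: [3.141, -0.0, -2.749]
wrist_force: [-0.6, -0.4, -1.4]
gripper_width: 0.0855
```

```bash
cat > chk.py <<'E'
from fitb import *
def chk(tag,look_=True):
    if look_: look(tag,(215,85,80,115),(165,60,78,115),5,5)
    S,Tp=pickle.load(open(tag+".pkl","rb")); obs=[]
    for c,(x0,y0,w,h),th in((S,(236,140,28,26),225),(Tp,(203,122,30,36),195)):
        g=c["frame"][y0:y0+h,x0:x0+w].min(2)
        for t in(th,):
            mk=(cv2.resize(g,None,fx=4,fy=4,interpolation=cv2.INTER_CUBIC)>t).astype(np.uint8)
            mk=cv2.morphologyEx(mk,cv2.MORPH_OPEN,np.ones((9,9)))
            n,l,st,ce=cv2.connectedComponentsWithStats(mk); i=1+st[1:,4].argmax()
            cnt=max(cv2.findContours((l==i).astype(np.uint8),0,1)[0],key=cv2.contourArea); e=cv2.fitEllipse(cnt)
            print(t,((np.array(e[0])+.5)/4-.5+[x0,y0]).round(2),(np.array(e[1])/4).round(2),"ratio",round(e[1][0]/e[1][1],3),round(e[2],1)); obs.append((np.array(e[0])+.5)/4-.5+[x0,y0])
            if c is S: rat=e[1][0]/e[1][1]
    f=lambda X: np.concatenate([proj(S,X)[0]-obs[0],proj(Tp,X)[0]-obs[1]])
    s=least_squares(f,[.6,.12,.15]); X=s.x
    R=np.array([[np.cos(U[2]),np.sin(U[2])],[-np.sin(U[2]),np.cos(U[2])]]); d=R@(X[:2]-U[:2])
    v=-np.array(S["R"]).T@np.array(S["t"])-X; v/=np.linalg.norm(v); vu=np.array([*(R@v[:2]),v[2]])
    ph=np.linspace(-.2,1,500); rr=-vu[0]*np.sin(ph)+vu[2]*np.cos(ph)
    # robust: use ratio -> phi (rising branch)
    k=np.argmax(rr); phi=np.interp(rat,rr[:k+1],ph[:k+1])
    print("top centre in U",d.round(4),X[2].round(4),"res",s.fun.round(2),"lean deg",np.degrees(phi).round(1))
    n=np.array([-np.sin(phi),0,np.cos(phi)]); fl=np.array([d[0],d[1],X[2]])-.004*n
    for th in(.03,.052):
        c_,s_=np.cos(th),np.sin(th); rot=lambda X:np.array([c_*X[0]-s_*X[2],X[1],s_*X[0]+c_*X[2]]); tp=rot(tip/1000)+[0,0,.06]; ax=rot(pa)
        print("bracket tilt",th,"floor-tip dist",np.linalg.norm(fl-tp).round(4),"along peg",((fl-tp)@ax).round(4),"angle",np.arccos(n@ax).round(3))
    a=crop(S["frame"][:,:,::-1],228,118,50,72,8); b=crop(Tp["frame"][:,:,::-1],190,90,50,72,8); cv2.imwrite(f"pics/{tag}c.png",np.hstack([a,b]))
E
python3 -c "
from chk import *
chk('z2',False); chk('z3')"
```

```text
225 [249.15 150.77] [12.71 18.48] ratio 0.688 80.1
195 [216.11 137.34] [22.86 23.35] ratio 0.979 162.0
top centre in U [-0.0941  0.0002] 0.1504 res [ 0.3  -0.04 -0.14  0.19] lean deg 14.2
bracket tilt 0.03 floor-tip dist 0.0086 along peg -0.004 angle 0.305
bracket tilt 0.052 floor-tip dist 0.0108 along peg -0.0033 angle 0.327
27.2 [0.2642 0.3444 0.2624] [ 3.1410e+00 -1.0000e-04 -2.7485e+00] [-0.6 -0.4 -1.4] [-0.03 -0.03  0.  ] 0.0855
225 [247.1 156. ] [14.84 18.46] ratio 0.804 68.5
195 [216.01 129.4 ] [5.86 8.6 ] ratio 0.681 176.2
top centre in U [-0.0736  0.0008] 0.1242 res [ 5.02 -0.76 -2.42  3.18] lean deg 25.5
bracket tilt 0.03 floor-tip dist 0.0391 along peg -0.0373 angle 0.109
bracket tilt 0.052 floor-tip dist 0.0392 along peg -0.0366 angle 0.131
```

View pics/z3c.png

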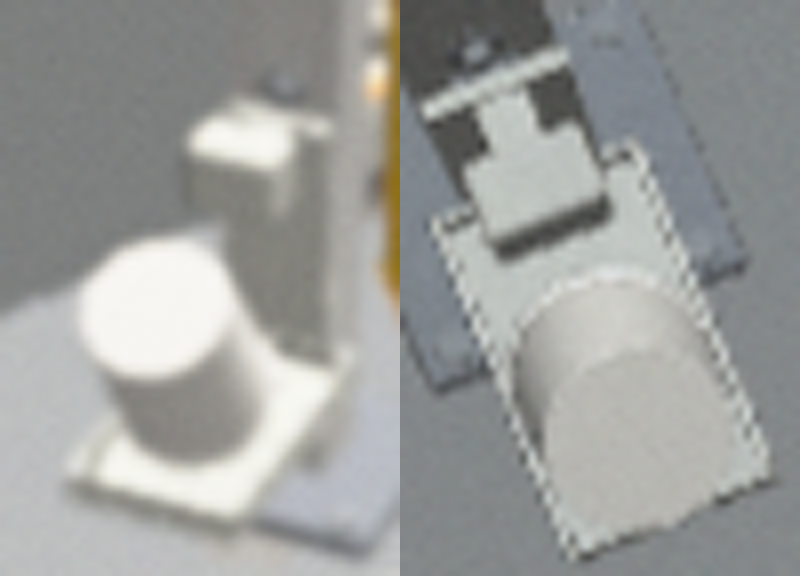

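```bash
sed -i 's/(236,140,28,26),225/(232,136,34,36),TS/; s/(203,122,30,36),195/(200,118,40,50),TT/; s/def chk(tag,look_=True)/def chk(tag,look_=True,TS=225,TT=195)/' chk.py
python3 - <<'E'
from chk import *
for a,b in((225,185),(215,180),(200,175)): chk('z3',False,a,b)
S,Tp=pickle.load(open("z3.pkl","rb"))
print(Tp["frame"].min(2)[128:158:2,204:238:2])
E
```

```text
225 [247.1 156. ] [14.84 18.46] ratio 0.804 68.5
185 [212.85 126.07] [16.41 23.97] ratio 0.685 84.3
top centre in U [-0.0615  0.0052] 0.1166 res [ 5.38 -0.82 -2.59  3.4 ] lean deg 25.5
bracket tilt 0.03 floor-tip dist 0.0536 along peg -0.0501 angle 0.109
bracket tilt 0.052 floor-tip dist 0.0537 along peg -0.0496 angle 0.131
215 [247.14 156.  ] [15.38 19.37] ratio 0.794 70.9
180 [213.13 126.23] [16.96 25.29] ratio 0.671 89.0
top centre in U [-0.0623  0.0047] 0.1171 res [ 5.37 -0.82 -2.59  3.4 ] lean deg 24.3
bracket tilt 0.03 floor-tip dist 0.0526 along peg -0.0492 angle 0.13
bracket tilt 0.052 floor-tip dist 0.0527 along peg -0.0487 angle 0.152
200 [247.28 156.04] [16.12 20.68] ratio 0.779 74.6
175 [216.93 135.01] [24.73 40.55] ratio 0.61 147.4
top centre in U [-0.0865  0.0007] 0.13 res [ 3.03 -0.45 -1.46  1.92] lean deg 22.7
bracket tilt 0.03 floor-tip dist 0.0258 along peg -0.0255 angle 0.158
bracket tilt 0.052 floor-tip dist 0.0255 along peg -0.0247 angle 0.18
[[191 196 180 188 195 200 201 199 194 184 174 188 160 128 133 130 132]
 [167 158 172 186 192 196 199 197 194 190 176 164 1
[... 243 characters left out ...]
155 179 179 181 176 178 177 180 177 180 181 167 163 133 131]
 [123 121 151 180 180 180 179 179 179 180 177 178 178 179 182 138 132]
 [179 111 169 181 178 182 181 176 179 179 179 178 179 176 169 126 130]
 [127 102 174 179 178 177 177 179 176 179 178 179 177 179 186 197 133]
 [130 169 173 177 178 177 178 178 179 177 179 179 179 179 183 166 135]
 [132 171 162 178 174 175 178 179 179 177 177 179 178 175 184 185 136]
 [131 131 147 178 176 175 176 178 178 176 175 177 175 189 160 103 105]
 [134 130 186 179 176 179 178 178 176 177 178 175 163  82 130 132 132]
 [131 131 122 184 181 174 178 175 177 175 169 127 133 131 135 132 133]
 [131 130 129 185 184 186 172 152 131 124 130 133 131 129 135 130 134]]
```

```bash
cat > bfit.py <<'E'
from fitb import *
from scipy.ndimage import gaussian_gradient_magnitude, map_coordinates, gaussian_filter
from scipy.optimize import minimize, differential_evolution
def bk(tag,out=None):
    S,Tp=pickle.load(open(tag+".pkl","rb"))
    G=[np.sqrt(sum(gaussian_gradient_magnitude(c["frame"][:,:,i].astype(float),.9)**2 for i in range(3))) for c in(S,Tp)]
    G=[np.minimum(g,40) for g in G]
    t=np.linspace(0,2*np.pi,73)[:-1]
    def circs(q):
        x,y,z,ph=q[:4]; n=np.array([-np.sin(ph),0,np.cos(ph)]); u=np.array([np.cos(ph),0,np.sin(ph)]); v=np.array([0,1,0])
        c0=np.array([x,y,z]) # inner floor centre
        top=c0+.004*n+.027*(np.cos(t)[:,None]*u+np.sin(t)[:,None]*v)
        lip=c0-.066*n+.0315*(np.cos(t)[:,None]*u+np.sin(t)[:,None]*v)
        return T(U,top),T(U,lip),n,c0
    def cost(q):
        top,lip,n,c0=circs(q); s=0
        for c,g in zip((S,Tp),G):
            for P,w in((top,1.),):
                uv=proj(c,P); s+=w*map_coordinates(g,[uv[:,1],uv[:,0]],order=1).mean()
            # near half of lip (away from top) in view
            uv=proj(c,lip); uc=proj(c,T(U,[c0-.066*n]))[0]; ut=proj(c,T(U,[c0]))[0]; m_=((uv-uc)@(uc-ut))>0.5*np.abs((uv-uc)@(uc-ut)).max()
            s+=.5*map_coordinates(g,[uv[m_,1],uv[m_,0]],order=1).mean()
        return -s
    r_=differential_evolution(cost,[(-.125,-.085),(-.006,.006),(.125,.165),(.05,.95)],seed=1,popsize=25,maxiter=150,tol=1e-6)
    q=r_.x; top,lip,n,c0=circs(q); print(tag,"floor in U",q[:3].round(4),"lean deg",np.degrees(q[3]).round(1),"score",-r_.fun.__round__(2))
    for th in(0.,.03,.052):
        c_,s_=np.cos(th),np.sin(th); rot=lambda X:np.array([c_*X[0]-s_*X[2],X[1],s_*X[0]+c_*X[2]]); tp=rot(tip/1000)+[0,0,.06]; ax=rot(pa)
        print("bracket tilt",th,"floor-tip dist",np.linalg.norm(c0-tp).round(4),"along peg",((c0-tp)@ax).round(4),"angle",(q[3]-np.pi/6-th).round(3))
    if out:
        ims=[]
        for c,bx in((S,(225,125,56,68)),(Tp,(190,92,50,68))):
            im=crop(c["frame"][:,:,::-1],*bx,7)
            for P in(top,lip):
                uv=((proj(c,P)-bx[:2]+.5)*7).astype(int); cv2.polylines(im,[uv.reshape(-1,1,2)],True,(0,0,255),1,cv2.LINE_AA)
            ims.append(im)
        cv2.imwrite(out,np.hstack(ims))
E
python3 -c "
from bfit import *
bk('z2','pics/z2f.png'); bk('z3','pics/z3f.png')"
```

```text
z2 floor in U [-0.0911  0.0022  0.1464] lean deg 16.1 score 98.4
bracket tilt 0.0 floor-tip dist 0.0086 along peg -0.0062 angle -0.243
bracket tilt 0.03 floor-tip dist 0.0107 along peg -0.0051 angle -0.273
bracket tilt 0.052 floor-tip dist 0.0129 along peg -0.0045 angle -0.295
z3 floor in U [-0.1082 -0.0002  0.1404] lean deg 33.1 score 76.04
bracket tilt 0.0 floor-tip dist 0.0126 along peg -0.0029 angle 0.054
bracket tilt 0.03 floor-tip dist 0.0086 along peg -0.0013 angle 0.024
bracket tilt 0.052 floor-tip dist 0.0057 along peg -0.0003 angle 0.002
```

View pics/z3f.png

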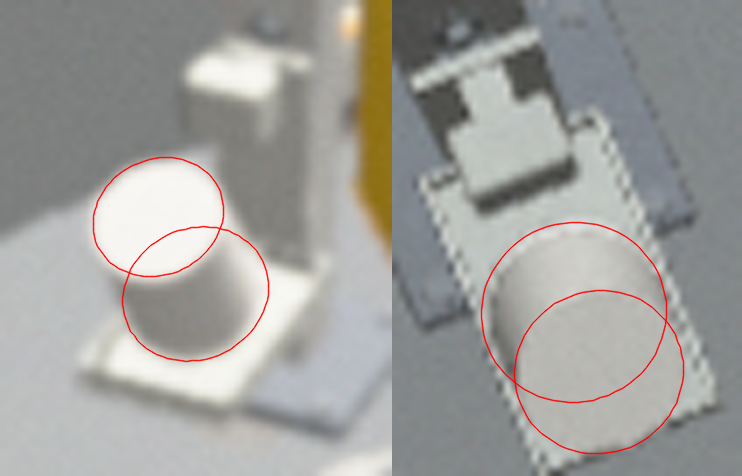

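View pics/z2f.png

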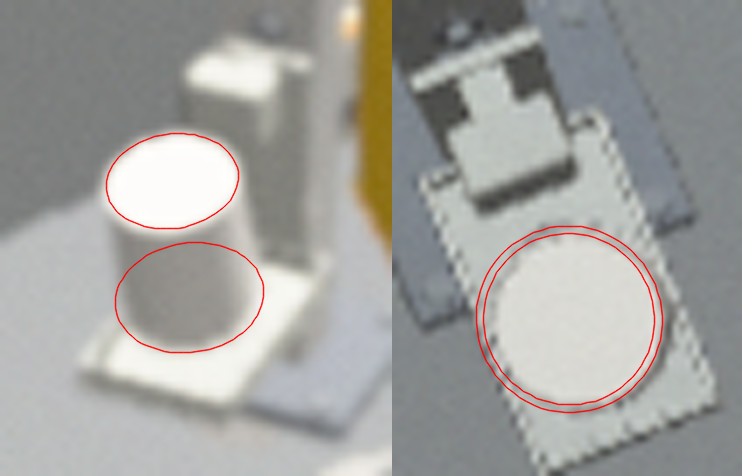

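```bash
python3 - <<'E'
from station import r
from bfit import *
s=look("z4",(150,150,80,110),(150,170,78,110),5,5)
bk("z4")
S0,T0=pickle.load(open("c0.pkl","rb")); S4,T4=pickle.load(open("z4.pkl","rb"))
for n,a,b,bx in(("cup s",S0,S4,(175,162,202,200)),("carton s",S0,S4,(140,190,184,226))):
    x0,y0,x1,y1=bx; t=a["frame"][y0:y1,x0:x1]; m_=cv2.matchTemplate(b["frame"][y0-8:y1+8,x0-8:x1+8],t,cv2.TM_CCOEFF_NORMED); _,v,_,l=cv2.minMaxLoc(m_); print(n,np.array(l)-8,round(v,3))
E
```

```text
27.3 [0.2663 0.3428 0.2622] [-3.1413 -0.     -2.7506] [-0.2  0.   0. ] [-0.03 -0.04  0.01] 0.0853
z4 floor in U [-1.081e-01 -1.000e-04  1.403e-01] lean deg 33.1 score 76.13
bracket tilt 0.0 floor-tip dist 0.0126 along peg -0.003 angle 0.054
bracket tilt 0.03 floor-tip dist 0.0086 along peg -0.0014 angle 0.024
bracket tilt 0.052 floor-tip dist 0.0057 along peg -0.0003 angle 0.002
cup s [0 0] 0.982
carton s [0 0] 0.999
```

View pics/z4.png

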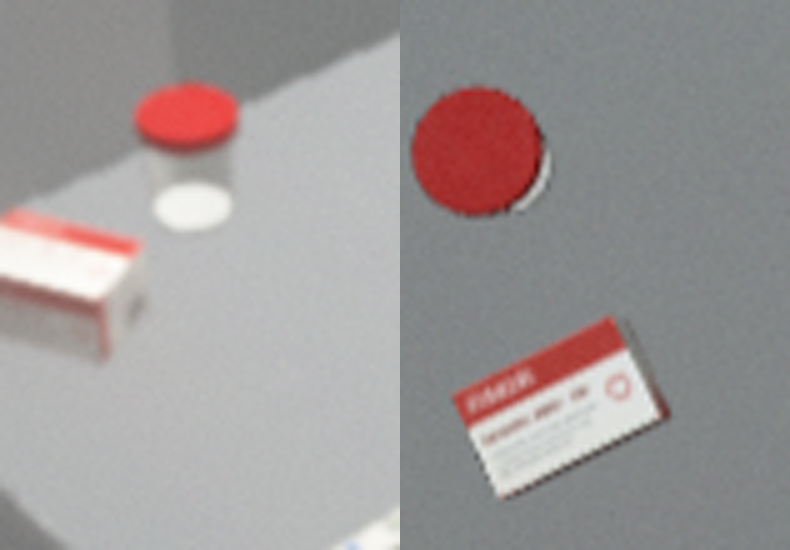

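Cup and carton are unmoved, the beaker pose is steady between pictures, and the wrist force is zero. Handing in.

```bash
python3 -c "
from station import r
print(r.job_done(), r.get_state()['t'])"
```

```text
the job is handed in; nothing more can be done
the job is handed in; nothing more can be done
```

The bracket is hooked into both slots and pressed down to its stop, and the beaker hangs mouth-down on the peg, fully home and let go. I handed the job in at about 27 s; it reports no verdict.

- **Bracket:** I gripped it with the tool upright, at the front edge of the grip block, because the moves allow no lean. Pressing further moved it no lower: the underside stopped at 59.9 mm.
    - **After release:** it leans forward about 0.05 rad (limit 0.12), with the grip block at about 162 mm and roughly 40 mm from the face.
    - **Catch pin:** I judged it by eye only. It stands above the plate edge and looks the same as at the start.
- **Beaker:** My first release failed the check: it hung about 0.3 rad more upright than the peg (limit 0.25). I gripped it again near the closed end, drew it towards the robot and let go.
    - **Last two pictures:** both show it leaning 33°, along the peg to within about 0.05 rad. Its floor is 6 to 13 mm from the tip, depending on the bracket lean assumed, and about 6 mm at the measured lean (limit 15). It sits flush along the peg.
- **Bystanders and arm:** The lidded cup and the carton have not moved in the pictures. The arm stands clear with no force on the wrist.

The network's beaker position was about 10 mm off, so I used positions fitted from both camera views instead.

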